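# Set the washed blood-desk ware to dry and mist it

## Task

Set the washed ware of the blood-sampling desk out to dry: hang every blue cup mouth down on a draining peg of its own, slid on along the slanted peg as far as it goes, and line the white tube blocks up in an even row on the drying mat, each straight and centred in a lane of its own (any lane) with its end against the fence. When all that is in place, press the red cap of the sprayer right down briefly and let it spring back up. Leave the amber jar and the yellow pen where they are, and put right anything that gets knocked out of place.

Things in the scene. Friction and masses are not known exactly. Their poses are not given: they have to be found in the camera images.
- cup1_center (a point): blue round plastic cup, standing mouth down on the table (on a mint-green pad) at the start; 52 mm outside diameter, 44 mm inside, 75 mm tall, floor 5 mm thick (so 70 mm deep inside), about 70 g. Point: cup's centre, half-way up; z runs along the cup's axis from its mouth to its closed end (up at the start). Three or four cups are present; an absent one reads None
- cup2_center (a point): blue round plastic cup, standing mouth down on the table (on a mint-green pad) at the start; 52 mm outside diameter, 44 mm inside, 75 mm tall, floor 5 mm thick (so 70 mm deep inside), about 70 g. Point: cup's centre, half-way up; z runs along the cup's axis from its mouth to its closed end (up at the start). Three or four cups are present; an absent one reads None
- cup3_center (a point): blue round plastic cup, standing mouth down on the table (on a mint-green pad) at the start; 52 mm outside diameter, 44 mm inside, 75 mm tall, floor 5 mm thick (so 70 mm deep inside), about 70 g. Point: cup's centre, half-way up; z runs along the cup's axis from its mouth to its closed end (up at the start). Three or four cups are present; an absent one reads None
- cup4_center (a point): blue round plastic cup, standing mouth down on the table (on a mint-green pad) at the start; 52 mm outside diameter, 44 mm inside, 75 mm tall, floor 5 mm thick (so 70 mm deep inside), about 70 g. Point: cup's centre, half-way up; z runs along the cup's axis from its mouth to its closed end (up at the start). Three or four cups are present; an absent one reads None
- peg1_seat (a point): orange draining peg, 12 mm thick, round tip, rising from the rack's back rail (top 110 mm up) slantwise towards the robot, 40 degrees off vertical. Point: on its axis, 32.5 mm below the tip, 97.5 above the root, where a coaxial cup's centre lies when its floor meets the tip (once released it sags 15 mm square to the peg). z: along the peg to the tip; y: level. Pegs 100 mm apart, peg1 leftmost (+y)
- peg2_seat (a point): orange draining peg, 12 mm thick, round tip, rising from the rack's back rail (top 110 mm up) slantwise towards the robot, 40 degrees off vertical. Point: on its axis, 32.5 mm below the tip, 97.5 above the root, where a coaxial cup's centre lies when its floor meets the tip (once released it sags 15 mm square to the peg). z: along the peg to the tip; y: level. Pegs 100 mm apart, peg1 leftmost (+y)
- peg3_seat (a point): orange draining peg, 12 mm thick, round tip, rising from the rack's back rail (top 110 mm up) slantwise towards the robot, 40 degrees off vertical. Point: on its axis, 32.5 mm below the tip, 97.5 above the root, where a coaxial cup's centre lies when its floor meets the tip (once released it sags 15 mm square to the peg). z: along the peg to the tip; y: level. Pegs 100 mm apart, peg1 leftmost (+y)
- peg4_seat (a point): orange draining peg, 12 mm thick, round tip, rising from the rack's back rail (top 110 mm up) slantwise towards the robot, 40 degrees off vertical. Point: on its axis, 32.5 mm below the tip, 97.5 above the root, where a coaxial cup's centre lies when its floor meets the tip (once released it sags 15 mm square to the peg). z: along the peg to the tip; y: level. Pegs 100 mm apart, peg1 leftmost (+y)
- spray_cap (a joint): travel of the red sprung cap on the blue sprayer bottle fixed to the rack's right end, in m: 0 is up, 0.008 is fully down. Fully down takes about 8.5 N (3 N to start); springs back by itself
- spray_top (a point): centre of the cap's top face, on the moving cap (32 mm across, level, about 182 mm above the table); press straight down
- mat: dark drying mat, fixed, 200 x 330 x 4 mm, with an aluminium fence 26 mm tall along its edge away from the robot. Origin: centre of its underside; x points to the fence, y along it. Fence's inner face at x = +88 mm. Three lanes between pairs of yellow lines (45 mm over the lines) run along x, 110 mm apart
- lane1 (a point): left lane as the robot sees it: where a tube block's centre lies when the block is centred in the lane with its end against the fence; axes are the mat's
- lane2 (a point): middle lane as the robot sees it: where a tube block's centre lies when the block is centred in the lane with its end against the fence; axes are the mat's
- lane3 (a point): right lane as the robot sees it: where a tube block's centre lies when the block is centred in the lane with its end against the fence; axes are the mat's
- block1_center (a point): white tube block with a purple band round it and two rows of dark holes on top, 110 (x) x 34 (y) x 36 mm (z), about 150 g, lying askew on the mat at the start, on it. Point: its centre, half-way up. Two or three blocks are present; an absent one reads None
- block2_center (a point): white tube block with a red band round it and two rows of dark holes on top, 110 (x) x 34 (y) x 36 mm (z), about 150 g, lying askew on the mat at the start, on it. Point: its centre, half-way up. Two or three blocks are present; an absent one reads None
- block3_center (a point): white tube block with a green band round it and two rows of dark holes on top, 110 (x) x 34 (y) x 36 mm (z), about 150 g, lying askew on the mat at the start, on it. Point: its centre, half-way up. Two or three blocks are present; an absent one reads None
- jar: small amber jar with a white lid, 44 mm across, 50 mm tall, stands between the task's things; not part of the job. Origin: centre of its underside
- pen: yellow pen lying down, 140 mm long, 10 mm thick, near the robot; not part of the job. Origin: middle of its length
Things that resemble listed ones, but are neither listed nor needed, are in the scene too. Leave any brown look-alike of the part that bears block1_center alone. Leave any brown or pink look-alike of the part that bears cup2_center alone.

How it is judged:
By the outcome, as a careful person would: the job done as asked, in the order asked, and still so for the second after the job is handed in, with the robot touching nothing.
Of cup1, cup2, cup3, cup4 only 3 to 4 are there at a start; the rules pass over those that are not, and their reading is None.
Of block1, block2, block3 only 2 to 3 are there at a start; the rules pass over those that are not, and their reading is None.
At some moment in a run one of block1, block2, block3 may be knocked a few centimetres aside while the robot is not near it.
It also fails if it takes over 210 s, if anything falls off the work surface, if the arm or the gripper's body presses on something with over 40 N, if the wrist force passes 120 N, or if a joint passes its speed limit or range.

## Robot

A 7-joint arm with a two-finger parallel gripper is mounted at the origin on the work surface. World frame = base frame: x ahead of the robot, y to its left, z up, the work surface at z = 0. Lengths are in mm, angles in degrees, forces in N, time in s.
With the tool pointing down it reaches from about 425 to 875 mm from the base axis. Payload 9.9 kg.
Tool frame: the origin (TCP) lies at the very end of the fingers, on their centre line; the grasp point (between the pads) lies 19 mm behind it; z points along the fingers, y is the line along which they close (so a half turn about z gives the same grasp; the last joint's range is limited). The gripper opens to 85 mm and grips with 20 to 120 N. Pads are 22 mm wide; open, the fingers measure 114 mm over their backs; the gripper's body (76 mm by 85 mm) begins 54 mm behind the grasp point. The pads swing forward as they close: fully open they stand 13 mm farther back than shut.
Start: joints at [69.167, 32.985, 1.427, 82.34, -0.859, 64.687, -3.237], TCP at [186.415, -648.752, 231.289] pointing down, gripper open.
Joint ranges: [-157.87, 157.87], [-19.46, 123.44], [-87.15, 90], [11.01, 140.99], [-62.26, 242.26], [9.8, 113.94], [-161.44, 161.44]. Speed limits (degrees/s): [127.2, 127.2, 172.46, 172.46, 180, 180, 180].

## Interface

Orientations are given as [roll, pitch, yaw] about the fixed x, y, z axes, in that order (R = Rz(yaw) Ry(pitch) Rx(roll)).
In Python, from station import robot, get_image, camera_info, spotter gives the robot as it stands. The module is installed in compiled form; this text tells all that it offers.
- The arm moves only by the shell command python3 -m handwheel 'ROWS' [FORCE]. ROWS is JSON, a list of rows, each an object with "fingers": the closure, from 0 (fully open) to 1 (shut); "linear": the shift along the world's x, y, z in cm, a list of three; "dr": the turn, a rotation vector about the world's x, y, z in degrees, a list of three. In form: [{"fingers": fingers, "linear": [dx, dy, dz], "dr": [wx, wy, wz]}, ...]. A call has exactly 10 rows; each row is the pose to reach, as a shift and turn from the pose commanded when the call began; what a row does not reach only later rows make up. A row lasts 1/10 s, in which the tool goes at most 50 mm and 8.59 degrees, less where a joint would pass 70% of its speed; a pose out of reach is approached as far as the arm can. A call with a gripper value outside its range is refused whole. The fingers move at their own pace and stop on an object; FORCE is the grip in N (left out, the last holds). Time passes only in rows, so rows that repeat a pose let the fingers close, or fill a call up. It gives the time, the measured TCP pose, the force, the opening and the grip force at its end, in the units of the state.
- robot.get_state(): the state, without advancing time (a new reading comes with each control period).
- get_image(name): name is "side" or "top"; returns the picture (480x640x3 uint8, red, green, blue); there is no depth.
- camera_info(name): a dict with "fx", "fy", "cx", "cy" (pixels), "D" ([k1, k2, p1, p2, k3] as OpenCV has them; the pictures are not rectified), "world_from_camera" (4x4, takes a point from camera to world coordinates). Camera axes: x right, y down, z forward; pixel columns grow to the right and rows downward; lengths in mm; the calibration is good to about 2 mm. A picture is of the moment at which its call begins. camera_info takes no time and is no camera call.
- robot.job_done(): hands the job in; it is judged then, once.
Trained networks look in the newest picture that a camera, given by its name, has taken for a name from the list of things; names that differ only in an ending like _2 or _b are one class to them, and where a whole thing is asked for, a point or a joint stands for the part that bears it (a point fixed in the world has none). Each returns a list of dicts, best first, with "conf" (0 to 1); they miss things now and then, are a little off and sometimes report something else, mostly with a low value. They report only what shows in the picture. A call takes as long as a camera call. They do not tell look-alikes from the thing itself.
- spotter.find_in(camera, name): "pixel" ([column, row] in pixels, amid what is visible of it).
- spotter.mark_of(camera, name): "pixel" ([column, row] in pixels: a listed point, or the origin of a listed thing).
The state is a dict: "time_s": time; "joint_pos": joint angles; "joint_velocities": joint speeds; "joint_efforts": joint torques, N m; "tool_pos": TCP position; "eef_rot": TCP orientation; "wrist_force": force on the tool from outside, world axes, zero at the start; "ft_torque": the same for the moment, N m; "width": opening from 0.0 (shut) to 1.0 (fully open); "grip_force": force on a finger pad.
Only numpy, scipy, OpenCV 4.12 (cv2) and the standard library are available. Lean on these libraries where they do the work, as an engineer would, in place of code of your own. Each camera call takes 0.05 s, during which the arm holds its last target. There are 200 camera calls.

## Working session

There is one attempt and no reset: what is moved stays moved. The work goes in short steps, Python scripts to look and compute and a shell command to move; the robot and the scene stay as the last step left them, time stands still between calls to the robot, and variables do not carry over. Pictures are saved under pics/ and viewed, at most 14 in all, crops included, and the job is handed in when it is done.

```bash
mkdir -p pics
python3 - <<'E'
from station import robot,get_image,camera_info,spotter
import cv2,numpy as np
for n in("side","top"):
    im=get_image(n); cv2.imwrite(f"pics/{n}0.png",cv2.cvtColor(im,cv2.COLOR_RGB2BGR))
    c=camera_info(n); print(n,c["fx"],c["cx"],c["cy"],c["D"]); print(np.round(c["world_from_camera"],3))
print(robot.get_state())
E
```

```text
side 546.0275252589577 323.8897481327541 243.59852307452124 [-0.01378085  0.          0.          0.          0.        ]
[[-7.83000e-01 -3.79000e-01  4.94000e-01 -1.28138e+02]
 [-6.22000e-01  4.53000e-01 -6.38000e-01  7.30044e+02]
 [ 1.80000e-02 -8.07000e-01 -5.90000e-01  9.12831e+02]
 [ 0.00000e+00  0.00000e+00  0.00000e+00  1.00000e+00]]
top 455.2039387514143 322.3692289211831 239.09811379332757 [-0.09839305  0.          0.          0.          0.        ]
[[-2.600000e-02 -9.770000e-01  2.130000e-01  3.358250e+02]
 [-1.000000e+00  2.500000e-02 -9.000000e-03 -9.456400e+01]
 [ 3.000000e-03 -2.140000e-01 -9.770000e-01  1.081665e+03]
 [ 0.000000e+00  0.000000e+00  0.000000e+00  1.000000e+00]]
{'time_s': 0.1, 'joint_pos': array([69.16806582, 33.02791038,  1.42256201, 82.38291523, -0.86036357,
       64.68702963, -3.23583138]), 'joint_velocities': array([ 0.03981274, -0.00469781, -0.00934436, -0.17641469,  0.07598923,
        0.09362591, -0.00721261]), 'joint_efforts': array([ 5.17342807e-03, -7.67309618e+01,  2.25808807e+00, -2.86607766e+01,
        1.60547270e-02,  8.70195916e-03, -3.84534815e-05]), 'tool_pos': array([ 186.30590537, -648.33987634,  230.51969739]), 'eef_rot': array([-1.79912739e+02,  3.04852319e-03,  1.60342842e+01]), 'wrist_force': array([-0.23584495,  0.10809302, -0.59948757]), 'ft_torque': array([0.0026979 , 0.03702087, 0.01248369]), 'grip_force': 0.0, 'width': 0.9993909697514257}
```

View pics/side0.png

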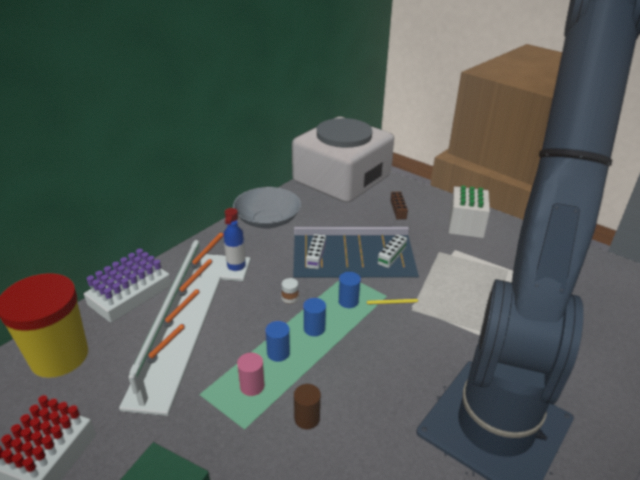

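View pics/top0.png

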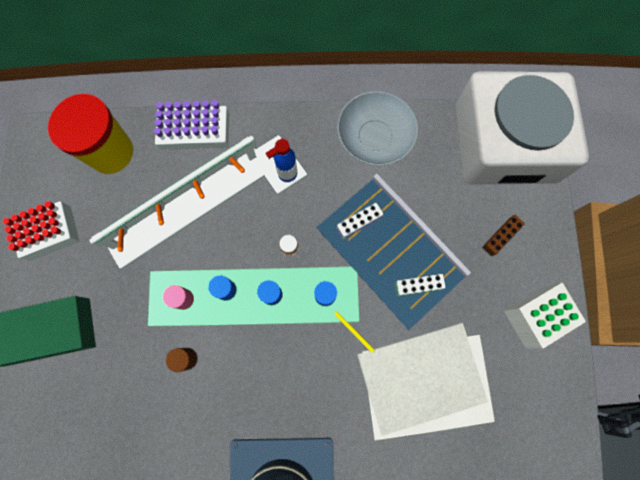

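The side view shows 3 blue cups, at about (349,290), (315,317) and (278,342), with a pink look-alike at (251,374) and a brown one at (307,405). It also shows the rack pegs, the sprayer (234,240) and two blocks on the mat. The top view shows the cups at (221,287), (269,292) and (326,293), the blocks at (360,219) and (421,285), the jar at (288,243) and the pen near (355,332).

```bash
cat > h.py <<'E'
from station import robot,get_image,camera_info,spotter
import cv2,numpy as np,itertools
C={n:camera_info(n) for n in("side","top")}
def K(c): return np.array([[c["fx"],0,c["cx"]],[0,c["fy"],c["cy"]],[0,0,1.]])
def ray(n,p):
    c=C[n];T=np.array(c["world_from_camera"])
    u=cv2.undistortPoints(np.array([[p]],float),K(c),np.array(c["D"]))[0,0]
    d=T[:3,:3]@[u[0],u[1],1]; return T[:3,3],d/np.linalg.norm(d)
def tri(ps,pt):
    o1,d1=ray("side",ps);o2,d2=ray("top",pt)
    s=np.linalg.lstsq(np.c_[d1,-d2],o2-o1,rcond=None)[0]
    a=o1+s[0]*d1;b=o2+s[1]*d2; return (a+b)/2,np.linalg.norm(a-b)
def onz(n,p,z):
    o,d=ray(n,p); return o+d*(z-o[2])/d[2]
def proj(n,X):
    c=C[n];W=np.linalg.inv(np.array(c["world_from_camera"]))
    p,_=cv2.projectPoints(np.array(X,float).reshape(-1,1,3),cv2.Rodrigues(W[:3,:3])[0],W[:3,3],K(c),np.array(c["D"])); return p[:,0]
def shoot(name=None):
    im={}
    for n in("side","top"):
        im[n]=cv2.cvtColor(get_image(n),cv2.COLOR_RGB2BGR)
        if name: cv2.imwrite(f"pics/{n}_{name}.png",im[n])
    return im
def marks(name,minconf=.3,f="mark_of"):
    r={n:[d for d in getattr(spotter,f)(n,name) if d["conf"]>=minconf] for n in("side","top")}
    out=[]
    for a,b in itertools.product(r["side"],r["top"]):
        X,e=tri(a["pixel"],b["pixel"])
        if e<15: out.append((np.round(X,1),round(e,1),np.round(a["pixel"]),np.round(b["pixel"]),round(min(a["conf"],b["conf"]),2)))
    return out
E
python3 - <<'E'
from h import *
shoot()
for n in("cup1_center","peg1_seat","spray_top","mat","lane1","block1_center","jar","pen"):
    print(n)
    for o in marks(n): print("  ",*o)
E
```

```text
cup1_center
   [ 426.3 -100.2   57.4] 7.0 [353. 287.] [322. 296.] 0.59
peg1_seat
   [543.1 327.4 155.6] 0.4 [172. 335.] [119. 242.] 0.59
spray_top
   [743.4 -20.5 171.5] 0.4 [231. 214.] [282. 146.] 0.47
mat
   [ 543.2 -271.    -4.4] 0.4 [353. 255.] [391. 249.] 0.63
lane1
   [ 478.2 -359.7   30.6] 0.2 [392. 240.] [432. 273.] 0.56
   [ 645.5 -228.    11.6] 11.8 [313. 243.] [374. 210.] 0.72
   [ 565.6 -295.5   20.5] 2.5 [352. 241.] [403. 238.] 0.57
   [ 483.8 -371.5  -14.9] 1.6 [391. 250.] [432. 273.] 0.48
block1_center
   [ 560.6 -530.5   34.7] 3.4 [400. 203.] [500. 236.] 0.79
jar
pen
   [ 342.1 -161.1    6.4] 11.8 [396. 305.] [348. 332.] 0.65
```

Run:
```python
import cv2,numpy as np
t=cv2.imread("pics/top0.png");s=cv2.imread("pics/side0.png")
o=np.zeros((600,800,3),np.uint8)
r=lambda a,k:cv2.resize(a,None,fx=k,fy=k,interpolation=cv2.INTER_CUBIC)
o[:420,:400]=r(t[170:338,313:473],2.5)
o[:420,400:800]=r(t[130:298,88:248],2.5)
o[420:600,:390]=r(s[222:282,290:420],3)
o[420:600,400:700]=r(s[230:380,110:360],1.2)[:180,:300]
cv2.imwrite("pics/c1.png",o)
```

```text
(no output)
```

View pics/c1.png

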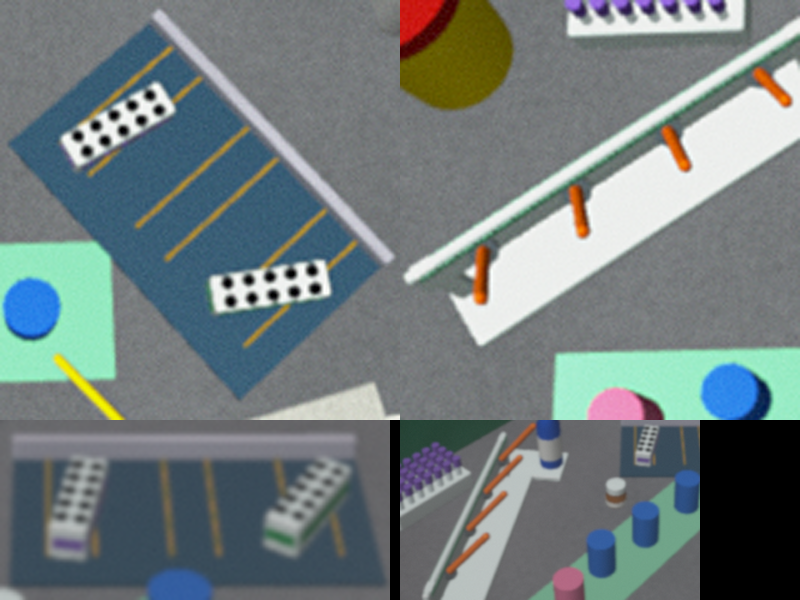

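Purple block at left and green block at right, both askew on the mat; all four orange pegs are clear. I'll fit the geometry by silhouettes next.

```bash
cat > fit.py <<'E'
from h import *
from scipy.optimize import minimize
from scipy.spatial import cKDTree
S=4
def hullmask(polys,sh=(480,640)):
    m=np.zeros((sh[0]*S,sh[1]*S),np.uint8)
    for p in polys:
        q=cv2.convexHull(((p+0.5)*S).astype(np.float32)).round().astype(np.int32); cv2.fillConvexPoly(m,q,1)
    return m
def up(m): return cv2.resize(m.astype(np.uint8),None,fx=S,fy=S,interpolation=cv2.INTER_LINEAR)
def fit(masks,model,x0,step):
    U={n:up(m) for n,m in masks.items()}
    box={}
    def cost(x):
        c=0
        for n,u in U.items():
            m=hullmask([proj(n,P) for P in model(x)])
            c+=1-(m&u).sum()/max(1,(m|u).sum())
        return c
    sx=np.vstack([x0]+[np.array(x0)+np.eye(len(x0))[i]*step[i] for i in range(len(x0))])
    r=minimize(cost,x0,method="Nelder-Mead",options=dict(initial_simplex=sx,maxfev=220,xatol=.1,fatol=1e-4)); return r.x,r.fun
a=np.linspace(0,2*np.pi,40,endpoint=False)
def cyl(x,r,h,ax=None):
    return [np.array([[x[0]+r*np.cos(t),x[1]+r*np.sin(t),x[2]+s*h/2] for t in a for s in(-1,1)])]
def box(x,z=22,d=(110,34,36)):
    c,s=np.cos(np.radians(x[2])),np.sin(np.radians(x[2]));R=np.array([[c,-s,0],[s,c,0],[0,0,1]])
    return [np.array([R@(np.array(k)*d/2)+[x[0],x[1],z] for k in itertools.product((-1,1),repeat=3)])]
def pegaxes(psi):
    p=np.radians(psi);t=np.radians(40);f=np.array([np.cos(p),np.sin(p),0]);l=np.array([-np.sin(p),np.cos(p),0])
    z=-np.sin(t)*f+np.cos(t)*np.array([0,0,1]); return np.cross(l,z),l,z
sph=np.array([[np.cos(u)*np.cos(v),np.sin(u)*np.cos(v),np.sin(v)] for u in a[::4] for v in(-1.2,-.6,0,.6,1.2)])*6
def pegs(x):
    _,l,z=pegaxes(x[3]); out=[]
    for i in range(4):
        c=x[:3]-l*100*i; out.append(np.vstack([c-97.5*z+sph,c+26.5*z+sph]))
    return out
def hsv(im): return cv2.cvtColor(im,cv2.COLOR_BGR2HSV).astype(int)
def rng(H,h0,h1,s0=90,v0=50,s1=255,v1=255): return (H[...,0]>=h0)&(H[...,0]<=h1)&(H[...,1]>=s0)&(H[...,1]<=s1)&(H[...,2]>=v0)&(H[...,2]<=v1)
def comps(m,mina):
    n,L,st,ce=cv2.connectedComponentsWithStats(m.astype(np.uint8)); return [(L==i,st[i,4],ce[i]) for i in range(1,n) if st[i,4]>=mina]
def near(m,mina,p): return min(comps(m,mina),key=lambda c:np.linalg.norm(c[2]-p))[0]
def matfit(ims,x0):
    Q=[];B=[]
    for n in ims:
        H=hsv(ims[n]);reg=hullmask([proj(n,box(x0,2,(215,335,4))[0])]);reg=cv2.resize(reg,(640,480),interpolation=cv2.INTER_AREA)>0
        for m,L in((rng(H,8,28,100,60)&reg,Q),(rng(H,95,118,80,30,255,150)&reg,B)):
            yx=np.argwhere(m); L.append(np.array([onz(n,p[::-1],4) for p in yx]))
    def fr(X,x):
        c,s=np.cos(np.radians(x[2])),np.sin(np.radians(x[2])); d=X[:,:2]-x[:2]; return d@np.array([[c,-s],[s,c]])
    ly=np.array([k+e for k in(-110,0,110) for e in(-21,21)])
    q=np.vstack(Q)
    def cost(x): return np.minimum(np.abs(fr(q,x)[:,1][:,None]-ly).min(1),12).mean()
    best=min((minimize(cost,[x0[0]+k*10*np.sin(np.radians(-x0[2])),x0[1]+k*10*np.cos(np.radians(x0[2])),x0[2]+w],method="Nelder-Mead") for k in(-1,0,1) for w in(-3,0,3)),key=lambda r:r.fun)
    x=best.x
    info=[]
    for b in B:
        f=fr(b,x); info.append(np.round([np.percentile(f[:,0],.5),np.percentile(f[:,0],99.5),np.percentile(f[:,1],.5),np.percentile(f[:,1],99.5)],1))
    return x,best.fun,info
def blockmask(n,im,x):
    H=hsv(im);reg=cv2.resize(hullmask([proj(n,box(x,22,(140,64,36))[0])]),(640,480),interpolation=cv2.INTER_AREA)>0
    m=(H[...,1]<70)&(H[...,2]>125)&reg
    c=max(comps(m,20),key=lambda c:c[1])[0]
    o=np.zeros((480,640),np.uint8);cv2.fillConvexPoly(o,cv2.convexHull(np.argwhere(c)[:,::-1].astype(np.int32)),1);return o
E
cat > m1.py <<'E'
from fit import *
ims=shoot("m1")
H={n:hsv(ims[n]) for n in ims}
bl={n:rng(H[n],100,120,150,50) for n in ims}
for ps,pt,x0 in(((349,290),(326,293),(425,-105,37)),((315,317),(269,292),(430,0,37)),((278,342),(221,287),(440,100,37))):
    mk={"side":near(bl["side"],100,ps),"top":near(bl["top"],100,pt)}
    x,f=fit(mk,lambda x:cyl(x,26,75),x0,(15,15,10)); print("cup",x.round(1),round(f,3))
org={n:rng(H[n],5,16,180,100) for n in ims}
mk={}
for n in ims:
    c=comps(org[n],25); print(n,[(k[1],k[2].round()) for k in c])
    reg=np.zeros((480,640),bool)
    if n=="side": reg[225:365,140:228]=1
    else: reg[150:255,110:248]=1
    mk[n]=org[n]&reg
x,f=fit(mk,pegs,(543,327,156,30),(15,15,10,8)); print("peg",x.round(1),round(f,3),[(x[:3]-100*i*pegaxes(x[3])[1]).round() for i in range(4)])
x,f,info=matfit(ims,(545,-271,-43)); print("mat",x.round(1),f,info)
for x0 in((610,-200,-65),(495,-345,-85)):
    pass
for pt in((360,219),(421,285)):
    p=onz("top",pt,40); yaw0=[-60,-80]['0' in '' or pt[0]==421]
    x0=(p[0],p[1],yaw0); mk={n:blockmask(n,ims[n],x0) for n in ims}
    x,f=fit(mk,box,x0,(10,10,12)); print("block",x.round(1),round(f,3))
print("jar",onz("top",(288,243),50).round())
E
python3 m1.py
```

```text
cup [ 437.6 -106.3   38.6] 0.345
cup [442.6  20.9  35.7] 0.366
cup [456.1 129.8  36.3] 0.381
side [(np.int32(42), array([212., 244.])), (np.int32(44), array([ 20., 328.])), (np.int32(55), array([160., 347.]))]
top [(np.int32(70), array([236., 164.])), (np.int32(72), array([198., 188.])), (np.int32(79), array([159., 214.])), (np.int32(31), array([514., 225.])), (np.int32(63), array([505., 234.])), (np.int32(78), array([120., 240.])), (np.int32(31), array([498., 242.])), (np.int32(32), array([492., 247.])), (np.int32(339), array([177., 360.]))]
peg [539.3 326.1 156.9  33.1] 1.282 [array([539., 326., 157.]), array([594., 242., 157.]), array([648., 158., 157.]), array([703.,  75., 157.])]Traceback (most recent call last):
  File "m1.py", line 17, in <module>
    x,f,info=matfit(ims,(545,-271,-43)); print("mat",x.round(1),f,info)
             ~~~~~~^^^^^^^^^^^^^^^^^^^^
  File "fit.py", line 51, in matfit
    q=np.vstack(Q)
    return _nx.concatenate(arrs, 0, dtype=dtype, casting=casting)
           ~~~~~~~~~~~~~~~^^^^^^^^^^^^^^^^^^^^^^^^^^^^^^^^^^^^^^^
ValueError: all the input array dimensions except for the concatenation axis must match exactly, but along dimension 1, the array at index 0 has size 0 and the array at index 1 has size 3
```

```bash
sed -i 's/bl={n:rng(H\[n\],100,120,150,50)/bl={n:rng(H[n],98,125,[110,150][n=="top"],25)/; s/org={n:rng(H\[n\],5,16,180,100)/org={n:rng(H[n],2,18,110,60)/; /^for x0 in/,/pass/d' m1.py
sed -i 's/rng(H,8,28,100,60)&reg,Q/rng(H,8,28,60 if n=="top" else 45,60)\&reg,Q/; s/L.append(np.array(\(.*\)))$/L.append(np.array(\1).reshape(-1,3))/' fit.py
cat >> m1.py <<'E'
for n in ims: print(n,[(k[1],k[2].round()) for k in comps(bl[n],80)])
h=H["side"];print(h[345,160],h[252,346],h[250,380],h[295,349],h[240,315],h[258,312]); h=H["top"];print(h[293,326],h[297,340],h[285,335],h[250,395])
E
python3 m1.py
```

```text
cup [ 437.8 -106.2   41.8] 0.222
cup [443.3  21.7  38.8] 0.244
cup [456.5 130.   38.6] 0.257
side [(np.int32(3714), array([521., 122.])), (np.int32(399), array([413., 166.])), (np.int32(235), array([603., 234.])), (np.int32(188), array([208., 248.])), (np.int32(181), array([194., 276.])), (np.int32(182), array([ 39., 281.])), (np.int32(191), array([181., 306.])), (np.int32(38), array([289., 295.])), (np.int32(536), array([ 43., 319.])), (np.int32(223), array([165., 342.])), (np.int32(753), array([305., 404.]))]
top [(np.int32(2678), array([272.,  60.])), (np.int32(451), array([592.,  59.])), (np.int32(104), array([ 97., 142.])), (np.int32(96), array([236., 164.])), (np.int32(92), array([198., 189.])), (np.int32(7371), array([611., 270.])), (np.int32(100), array([159., 214.])), (np.int32(431), array([503., 234.])), (np.int32(122), array([120., 240.])), (np.int32(430), array([177., 360.]))]
peg [539.3 325.7 160.7  33.4] 0.599 [array([539., 326., 161.]), array([594., 242., 161.]), array([649., 159., 161.]), array([704.,  75., 161.])]
mat [ 540.3 -269.9  -50.2] 1.5702743555294076 [array([ -97.3,   78.4, -156.5,  161.3]), array([ -98.3,   87. , -163. ,  162. ])]
block [ 614.  -195.3  -63.3] 0.339
block [ 454.2 -332.1  -82.5] 0.539
jar [554. -24.  50.]
side [(np.int32(357), array([233., 235.])), (np.int32(701), array([349., 288.])), (np.int32(748), array([314., 316.])), (np.int32(829), array([277., 340.]))]
top [(np.int32(294), array([285., 161.])), (np.int32(502), array([222., 288.])), (np.int32(462), array([269., 292.])), (np.int32(434), array([325., 293.]))]
[ 11 183 176] [ 20  76 108] [103  72  92] [108 165 127] [ 85  15 104] [ 90   7 177]
[106 209 232] [ 77  93 234] [ 83 107 215] [101 136 118]
```

```bash
cat > ov.py <<'E'
from fit import *
def draw(im,n,polys,col=(255,0,255),k=2.5):
    for P in polys:
        q=cv2.convexHull(((proj(n,P)+.5)*k).astype(np.float32)).round().astype(np.int32); cv2.polylines(im,[q],True,col,1)
E
python3 - <<'E'
from ov import *
k=2.5; o=np.zeros((600,800,3),np.uint8)
B={}
for n in("top","side"):
    im=cv2.imread(f"pics/{n}_m1.png"); im=cv2.resize(im,None,fx=k,fy=k,interpolation=cv2.INTER_CUBIC)
    for c in((437.8,-106.2,41.8),(443.3,21.7,38.8),(456.5,130,38.6)): draw(im,n,cyl(c,26,75))
    draw(im,n,pegs([539.3,325.7,160.7,33.4]))
    draw(im,n,box((540.3,-269.9,-50.2),2,(200,330,4)))
    draw(im,n,box((614,-195.3,-63.3)),(0,0,255)); draw(im,n,box((454.2,-332.1,-82.5)),(0,255,0))
    B[n]=im
f=lambda n,r,c,h,w:B[n][int(r*k):int(r*k)+h,int(c*k):int(c*k)+w]
o[:300,:400]=f("top",200,310,300,400); o[:300,400:]=f("top",145,100,300,400)
o[300:,:400]=f("side",205,275,300,400); o[300:,400:]=f("side",230,130,300,400)
cv2.imwrite("pics/c2.png",o)
p=onz("top",(421,285),40);print(p)
E
```

```text
[ 449.26634403 -328.31437007   40.        ]
```

View pics/c2.png

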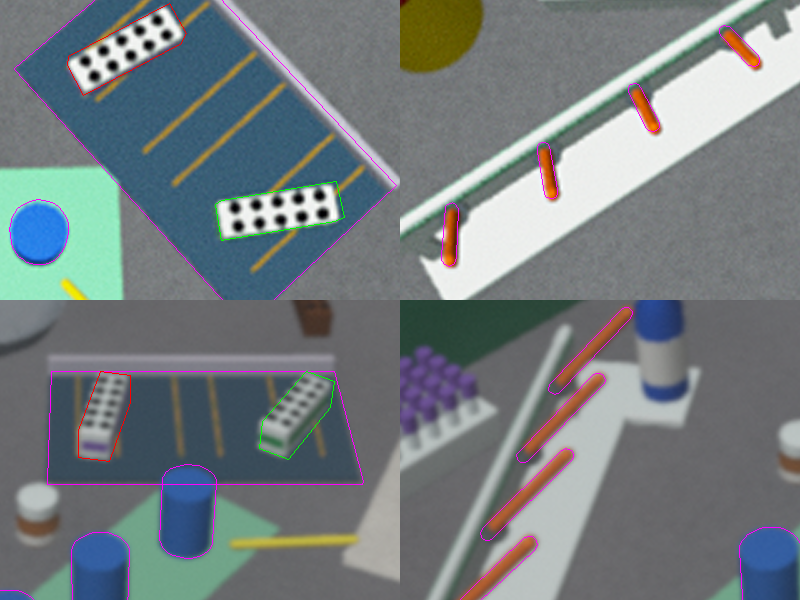

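The overlays fit well, so I have measured poses: cups at (438,-106), (443,22) and (456,130), pegs from (539,326,160) with heading 33.4°, and the mat at (540,-270) with yaw -50.2°. I'm moving to the first cup.

```bash
python3 -m handwheel '[{"fingers":0,"linear":[2.5,5.4,0],"dr":[0,0,1.7]},{"fingers":0,"linear":[5,10.8,0],"dr":[0,0,3.5]},{"fingers":0,"linear":[7.5,16.2,0],"dr":[0,0,5.2]},{"fingers":0,"linear":[10,21.7,0],"dr":[0,0,7]},{"fingers":0,"linear":[12.5,27.1,0],"dr":[0,0,8.7]},{"fingers":0,"linear":[15,32.5,0],"dr":[0,0,10.5]},{"fingers":0,"linear":[17.5,37.9,0],"dr":[0,0,12.2]},{"fingers":0,"linear":[20,43.4,0],"dr":[0,0,14]},{"fingers":0,"linear":[22.5,48.8,-1],"dr":[0,0,15.7]},{"fingers":0,"linear":[25.1,54.2,-3],"dr":[0,0,17.4]}]' 30
python3 -m handwheel '[{"fingers":0,"linear":[0,0,0],"dr":[0,0,0]},{"fingers":0,"linear":[0,0,0],"dr":[0,0,0]},{"fingers":0,"linear":[0,0,0],"dr":[0,0,0]},{"fingers":0,"linear":[0,0,-2],"dr":[0,0,0]},{"fingers":0,"linear":[0,0,-4],"dr":[0,0,0]},{"fingers":0,"linear":[0,0,-6],"dr":[0,0,0]},{"fingers":0,"linear":[0,0,-8],"dr":[0,0,0]},{"fingers":0,"linear":[0,0,-10],"dr":[0,0,0]},{"fingers":0,"linear":[0,0,-10],"dr":[0,0,0]},{"fingers":0,"linear":[0,0,-10],"dr":[0,0,0]}]'
```

```text
time_s: 2.2
tool_pos: [396.7, -194.0, 219.6]
eef_rot: [179.9, -0.1, 33.5]
wrist_force: [0.9, -0.3, -0.2]
width: 1.0
grip_force: 0.0
time_s: 3.2
tool_pos: [395.3, -196.7, 119.1]
eef_rot: [-180.0, 0.0, 33.3]
wrist_force: [0.3, -0.3, 0.4]
width: 0.999
grip_force: 0.0
```

```bash
python3 -m handwheel '[{"fingers":0,"linear":[1,2.2,0],"dr":[0,0,0]},{"fingers":0,"linear":[2,4.5,0],"dr":[0,0,0]},{"fingers":0,"linear":[3.2,6.7,0],"dr":[0,0,0]},{"fingers":0,"linear":[4.3,9.05,0],"dr":[0,0,0]},{"fingers":0,"linear":[4.3,9.05,0],"dr":[0,0,0]},{"fingers":0,"linear":[4.3,9.05,-2],"dr":[0,0,0]},{"fingers":0,"linear":[4.3,9.05,-4.5],"dr":[0,0,0]},{"fingers":0,"linear":[4.3,9.05,-7],"dr":[0,0,0]},{"fingers":0,"linear":[4.3,9.05,-9.3],"dr":[0,0,0]},{"fingers":0,"linear":[4.3,9.05,-9.3],"dr":[0,0,0]}]'
python3 -m handwheel '[{"fingers":1,"linear":[0,0,0],"dr":[0,0,0]},{"fingers":1,"linear":[0,0,0],"dr":[0,0,0]},{"fingers":1,"linear":[0,0,0],"dr":[0,0,0]},{"fingers":1,"linear":[0,0,0],"dr":[0,0,0]},{"fingers":1,"linear":[0,0,0],"dr":[0,0,0]},{"fingers":1,"linear":[0,0,0],"dr":[0,0,0]},{"fingers":1,"linear":[0,0,0],"dr":[0,0,0]},{"fingers":1,"linear":[0,0,0],"dr":[0,0,0]},{"fingers":1,"linear":[0,0,0],"dr":[0,0,0]},{"fingers":1,"linear":[0,0,0],"dr":[0,0,0]}]' 30
```

```text
time_s: 4.2
tool_pos: [437.7, -106.0, 24.7]
eef_rot: [-179.9, 0.1, 33.4]
wrist_force: [-0.1, -0.4, 0.1]
width: 1.001
grip_force: 0.0
time_s: 5.2
tool_pos: [439.5, -105.6, 27.4]
eef_rot: [179.9, -0.1, 33.4]
wrist_force: [-1.1, -0.5, 8.1]
width: 0.602
grip_force: 29.9
```

```bash
python3 -m handwheel '[{"fingers":1,"linear":[0,0,1],"dr":[0,0,0]},{"fingers":1,"linear":[0,0,3],"dr":[0,0,0]},{"fingers":1,"linear":[0,0,6],"dr":[0,0,0]},{"fingers":1,"linear":[0,0,9],"dr":[0,0,0]},{"fingers":1,"linear":[0,0,12],"dr":[0,0,0]},{"fingers":1,"linear":[0,0,15],"dr":[0,0,0]},{"fingers":1,"linear":[0,0,18],"dr":[0,0,0]},{"fingers":1,"linear":[0,0,21],"dr":[0,0,0]},{"fingers":1,"linear":[0,0,22],"dr":[0,0,0]},{"fingers":1,"linear":[0,0,22],"dr":[0,0,0]}]'
python3 -m handwheel '[{"fingers":1,"linear":[1,1.5,0],"dr":[2.2,-3.3,0]},{"fingers":1,"linear":[3,4,0],"dr":[4.4,-6.7,0]},{"fingers":1,"linear":[5,6.5,0],"dr":[6.6,-10,0]},{"fingers":1,"linear":[7,9.5,0],"dr":[8.8,-13.4,0]},{"fingers":1,"linear":[9,12.5,0],"dr":[11,-16.7,0]},{"fingers":1,"linear":[11,15.5,0],"dr":[13.2,-20,0]},{"fingers":1,"linear":[13,18.5,0],"dr":[15.4,-23.4,0]},{"fingers":1,"linear":[15,21,0],"dr":[17.6,-26.7,0]},{"fingers":1,"linear":[16,22.7,0],"dr":[19.8,-30,0]},{"fingers":1,"linear":[16.7,23.7,0],"dr":[22,-33.4,0]}]'
python3 -m handwheel '[{"fingers":1,"linear":[0,0,0],"dr":[0,0,0]},{"fingers":1,"linear":[0,0,0],"dr":[0,0,0]},{"fingers":1,"linear":[0,0,0],"dr":[0,0,0]},{"fingers":1,"linear":[0,0,0],"dr":[0,0,0]},{"fingers":1,"linear":[0,0,0],"dr":[0,0,0]},{"fingers":1,"linear":[0,0,0],"dr":[0,0,0]},{"fingers":1,"linear":[0,0,0],"dr":[0,0,0]},{"fingers":1,"linear":[0,0,0],"dr":[0,0,0]},{"fingers":1,"linear":[0,0,0],"dr":[0,0,0]},{"fingers":1,"linear":[0,0,0],"dr":[0,0,0]}]'
python3 - <<'E'
from h import *
import scipy.spatial.transform as t
s=robot.get_state();R=t.Rotation.from_euler("xyz",s["eef_rot"],degrees=True).as_matrix();print(s["tool_pos"],R.round(3))
im=shoot("p3");k=3
o=np.hstack([cv2.resize(im["top"][130:263,130:263],(400,400),interpolation=2),cv2.resize(im["side"][190:323,140:273],(400,400),interpolation=2)])
cv2.imwrite("pics/c3.png",o)
E
```

```text
time_s: 6.2
tool_pos: [439.2, -105.3, 247.8]
eef_rot: [179.8, -0.2, 33.4]
wrist_force: [-0.2, -0.0, -0.9]
width: 0.596
grip_force: 31.5
time_s: 7.2
tool_pos: [596.5, 128.9, 243.6]
eef_rot: [-179.1, -36.7, 33.5]
wrist_force: [-1.1, -0.4, -0.7]
width: 0.595
grip_force: 32.2
time_s: 8.2
tool_pos: [599.5, 126.7, 246.8]
eef_rot: [-179.5, -36.9, 33.4]
wrist_force: [0.7, -0.3, -0.7]
width: 0.599
grip_force: 32.2
[599.46428146 126.69596256 246.80260493] [[ 0.667  0.556  0.496]
 [ 0.44  -0.831  0.339]
 [ 0.601 -0.008 -0.799]]
```

View pics/c3.png

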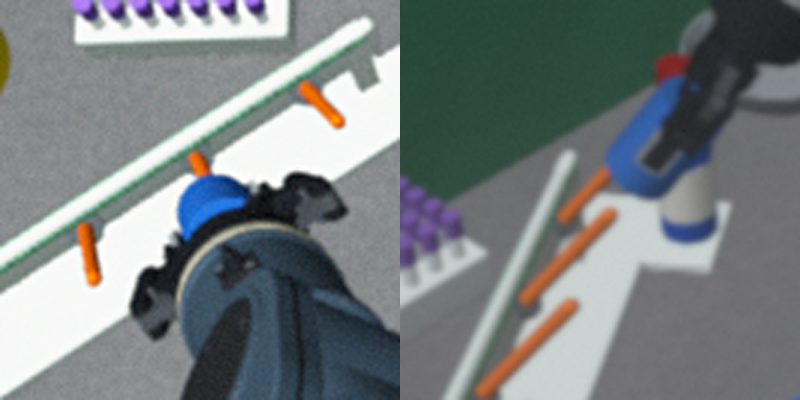

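The cup is held just above peg 3, coaxial to within a few mm but still 3° short of tilt. I'll correct that, then insert.

```bash
python3 -m handwheel '[{"fingers":1,"linear":[0.2,0.1,-0.7],"dr":[0.8,-1.2,0]},{"fingers":1,"linear":[0.4,0.2,-1.4],"dr":[1.65,-2.5,0]},{"fingers":1,"linear":[0.6,0.3,-2],"dr":[1.65,-2.5,0]},{"fingers":1,"linear":[0.7,0.4,-2.7],"dr":[1.65,-2.5,0]},{"fingers":1,"linear":[0.7,0.4,-2.7],"dr":[1.65,-2.5,0]},{"fingers":1,"linear":[0.7,0.4,-2.7],"dr":[1.65,-2.5,0]},{"fingers":1,"linear":[0.7,0.4,-2.7],"dr":[1.65,-2.5,0]},{"fingers":1,"linear":[0.7,0.4,-2.7],"dr":[1.65,-2.5,0]},{"fingers":1,"linear":[0.7,0.4,-2.7],"dr":[1.65,-2.5,0]},{"fingers":1,"linear":[0.7,0.4,-2.7],"dr":[1.65,-2.5,0]}]'
python3 -m handwheel '[{"fingers":1,"linear":[0.5,0.3,-0.7],"dr":[0,0,0]},{"fingers":1,"linear":[1,0.65,-1.4],"dr":[0,0,0]},{"fingers":1,"linear":[1.6,1.05,-2.3],"dr":[0,0,0]},{"fingers":1,"linear":[2.1,1.4,-3],"dr":[0,0,0]},{"fingers":1,"linear":[2.7,1.75,-3.8],"dr":[0,0,0]},{"fingers":1,"linear":[3.2,2.1,-4.6],"dr":[0,0,0]},{"fingers":1,"linear":[3.75,2.5,-5.35],"dr":[0,0,0]},{"fingers":1,"linear":[4.1,2.7,-5.85],"dr":[0,0,0]},{"fingers":1,"linear":[4.4,2.9,-6.25],"dr":[0,0,0]},{"fingers":1,"linear":[4.4,2.9,-6.25],"dr":[0,0,0]}]'
```

```text
time_s: 9.3
tool_pos: [611.6, 126.6, 234.7]
eef_rot: [-178.7, -38.6, 33.5]
wrist_force: [-0.3, -0.2, -0.4]
width: 0.596
grip_force: 32.2
time_s: 10.3
tool_pos: [662.3, 153.5, 187.1]
eef_rot: [-177.4, -36.4, 33.6]
wrist_force: [-6.2, 1.9, -5.3]
width: 0.589
grip_force: 31.5
```

Run:
```python
from h import *
s=robot.get_state()
for k in("joint_pos","tool_pos","eef_rot","wrist_force","ft_torque"): print(k,s[k].round(1))
```

```text
joint_pos [  4.7  26.9 -17.8 117.  -62.2  10.   -5.3]
tool_pos [662.3 153.5 187.1]
eef_rot [-177.4  -36.4   33.6]
wrist_force [-6.2  1.9 -5.3]
ft_torque [-0.4  2.1  0.6]
```

Run:
```python
from h import *
im=shoot("p3b")
o=np.hstack([cv2.resize(im["top"][130:230,150:250],(400,400),interpolation=2),cv2.resize(im["side"][190:290,170:270],(400,400),interpolation=2)])
cv2.imwrite("pics/c4.png",o)
```

```text
(no output)
```

View pics/c4.png

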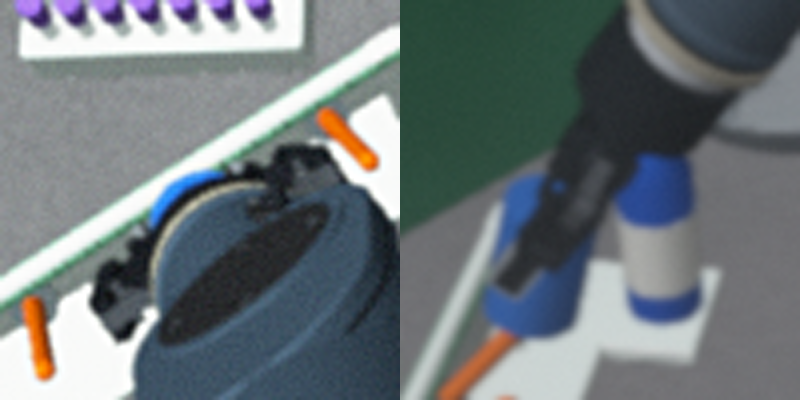

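The cup has pivoted in the grip. It's over the peg but more upright than the tool, because joints 5 and 6 hit their limits. A 40° tilt isn't needed with 16 mm of clearance, so I'll lower the tilt to about 30° and re-centre while going down.

```bash
python3 -m handwheel '[{"fingers":1,"linear":[-0.4,0.2,0],"dr":[-1,1.5,0]},{"fingers":1,"linear":[-0.8,0.4,0],"dr":[-2,3,0]},{"fingers":1,"linear":[-1.2,0.5,0],"dr":[-3.3,5,0]},{"fingers":1,"linear":[-1.2,0.5,-0.5],"dr":[-3.3,5,0]},{"fingers":1,"linear":[-1.2,0.6,-1],"dr":[-3.3,5,0]},{"fingers":1,"linear":[-1.2,0.6,-1.5],"dr":[-3.3,5,0]},{"fingers":1,"linear":[-1.2,0.6,-2],"dr":[-3.3,5,0]},{"fingers":1,"linear":[-1.2,0.6,-2.5],"dr":[-3.3,5,0]},{"fingers":1,"linear":[-1.2,0.6,-2.5],"dr":[-3.3,5,0]},{"fingers":1,"linear":[-1.2,0.6,-2.5],"dr":[-3.3,5,0]}]'
python3 - <<'E'
from h import *
s=robot.get_state()
for k in("joint_pos","ft_torque"): print(k,s[k].round(1))
E
```

```text
time_s: 11.4
tool_pos: [653.9, 157.0, 165.0]
eef_rot: [-177.6, -30.8, 33.4]
wrist_force: [4.7, 3.5, 0.7]
width: 0.591
grip_force: 31.7
joint_pos [ -8.3  27.5  -2.6 115.3 -53.9  15.7 -16.4]
ft_torque [ 0.4 -0.5  0. ]
```

```bash
python3 -m handwheel '[{"fingers":1,"linear":[-0.2,0.1,-0.4],"dr":[0,0,0]},{"fingers":1,"linear":[-0.4,0.2,-0.8],"dr":[0,0,0]},{"fingers":1,"linear":[-0.4,0.2,-1.2],"dr":[0,0,0]},{"fingers":1,"linear":[-0.4,0.2,-1.5],"dr":[0,0,0]},{"fingers":1,"linear":[-0.4,0.2,-1.8],"dr":[0,0,0]},{"fingers":1,"linear":[-0.4,0.2,-1.8],"dr":[0,0,0]},{"fingers":1,"linear":[-0.4,0.2,-1.8],"dr":[0,0,0]},{"fingers":1,"linear":[-0.4,0.2,-1.8],"dr":[0,0,0]},{"fingers":1,"linear":[-0.4,0.2,-1.8],"dr":[0,0,0]},{"fingers":1,"linear":[-0.4,0.2,-1.8],"dr":[0,0,0]}]'
```

```text
time_s: 12.4
tool_pos: [650.4, 158.0, 147.3]
eef_rot: [-177.8, -30.8, 33.4]
wrist_force: [6.6, 1.3, -0.1]
width: 0.587
grip_force: 31.7
```

```bash
python3 -m handwheel '[{"fingers":1,"linear":[0.2,0.1,0],"dr":[0,0,0]},{"fingers":1,"linear":[0.4,0.2,0],"dr":[0,0,0]},{"fingers":1,"linear":[0.5,0.2,-0.2],"dr":[0,0,0]},{"fingers":1,"linear":[0.6,0.3,-0.4],"dr":[0,0,0]},{"fingers":1,"linear":[0.6,0.3,-0.5],"dr":[0,0,0]},{"fingers":1,"linear":[0.6,0.3,-0.5],"dr":[0,0,0]},{"fingers":1,"linear":[0.6,0.3,-0.5],"dr":[0,0,0]},{"fingers":1,"linear":[0.6,0.3,-0.5],"dr":[0,0,0]},{"fingers":1,"linear":[0.6,0.3,-0.5],"dr":[0,0,0]},{"fingers":1,"linear":[0.6,0.3,-0.5],"dr":[0,0,0]}]'
```

```text
time_s: 13.4
tool_pos: [653.6, 160.2, 144.0]
eef_rot: [-177.7, -30.8, 33.4]
wrist_force: [-22.8, -9.9, 35.3]
width: 0.589
grip_force: 31.6
```

Axial contact is clear: about 43 N along the tool. I'll ease off, open and retreat along the peg.

```bash
python3 -m handwheel '[{"fingers":1,"linear":[-0.1,-0.1,0.2],"dr":[0,0,0]},{"fingers":1,"linear":[-0.2,-0.1,0.3],"dr":[0,0,0]},{"fingers":1,"linear":[-0.5,-0.3,0.1],"dr":[0,0,0]},{"fingers":1,"linear":[-0.8,-0.5,-0.2],"dr":[0,0,0]},{"fingers":0,"linear":[-0.8,-0.5,-0.2],"dr":[0,0,0]},{"fingers":0,"linear":[-0.8,-0.5,-0.2],"dr":[0,0,0]},{"fingers":0,"linear":[-0.8,-0.5,-0.2],"dr":[0,0,0]},{"fingers":0,"linear":[-0.8,-0.5,-0.2],"dr":[0,0,0]},{"fingers":0,"linear":[-0.8,-0.5,-0.2],"dr":[0,0,0]},{"fingers":0,"linear":[-0.8,-0.5,-0.2],"dr":[0,0,0]}]'
python3 -m handwheel '[{"fingers":0,"linear":[-0.4,-0.3,0.8],"dr":[0,0,0]},{"fingers":0,"linear":[-0.9,-0.6,1.7],"dr":[0,0,0]},{"fingers":0,"linear":[-1.6,-1,3],"dr":[0,0,0]},{"fingers":0,"linear":[-2.3,-1.5,4.4],"dr":[0,0,0]},{"fingers":0,"linear":[-3,-2,5.8],"dr":[0,0,0]},{"fingers":0,"linear":[-3.7,-2.5,7.2],"dr":[0,0,0]},{"fingers":0,"linear":[-4.5,-3,8.7],"dr":[0,0,0]},{"fingers":0,"linear":[-5.2,-3.4,10],"dr":[0,0,0]},{"fingers":0,"linear":[-6,-3.9,11.5],"dr":[0,0,0]},{"fingers":0,"linear":[-6,-3.9,11.5],"dr":[0,0,0]}]'
python3 - <<'E'
from h import *
im=shoot("p3c")
o=np.hstack([cv2.resize(im["top"][130:230,150:250],(400,400),interpolation=2),cv2.resize(im["side"][190:290,170:270],(400,400),interpolation=2)])
cv2.imwrite("pics/c5.png",o)
E
```

```text
time_s: 14.4
tool_pos: [646.8, 157.3, 139.8]
eef_rot: [-177.7, -30.7, 33.5]
wrist_force: [0.3, 0.9, -0.6]
width: 0.998
grip_force: 0.0
time_s: 15.4
tool_pos: [586.8, 117.3, 257.8]
eef_rot: [-177.8, -30.9, 33.5]
wrist_force: [-0.0, -0.1, 0.3]
width: 1.0
grip_force: 0.0
```

View pics/c5.png

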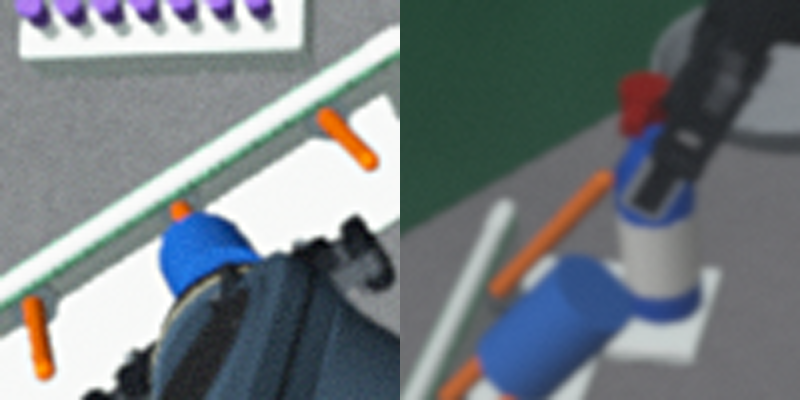

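Peg 3 holds its cup fully seated. Next cup: (443,22), going to peg 2.

```bash
cat > go.py <<'E'
import sys
from h import *
from scipy.spatial.transform import Rotation as Ro
def delta(pos,heading,tilt):
    s=robot.get_state();l=np.array([-np.sin(np.radians(heading)),np.cos(np.radians(heading)),0])
    D=Ro.from_rotvec(-np.radians(tilt)*l)*Ro.from_euler("xyz",[180,0,heading],degrees=True)
    A=Ro.from_euler("xyz",s["eef_rot"],degrees=True)
    print("cm",((np.array(pos)-s["tool_pos"])/10).round(2),"dr",(D*A.inv()).as_rotvec(degrees=True).round(1),"j",s["joint_pos"].round())
if __name__=="__main__":
    a=list(map(float,sys.argv[1:])); delta(a[:3],a[3],a[4])
E
python3 go.py 443.3 21.7 130 33.4 0
```

```text
cm [-14.35  -9.66 -12.57] dr [-18.8  24.4  -0.8] j [-13.  15.   8. 118. -44.  27. -25.]
```

```bash
python3 -m handwheel '[{"fingers":0,"linear":[-1.5,-1,0],"dr":[-2,2.5,0]},{"fingers":0,"linear":[-3.5,-2,-1],"dr":[-4,5.5,0]},{"fingers":0,"linear":[-5.5,-3.5,-2.5],"dr":[-7,9,0]},{"fingers":0,"linear":[-7.5,-5,-4],"dr":[-10,13,0]},{"fingers":0,"linear":[-9.5,-6.5,-6],"dr":[-13,17,-0.5]},{"fingers":0,"linear":[-11.5,-7.7,-8],"dr":[-16,21,-0.8]},{"fingers":0,"linear":[-13,-8.7,-10],"dr":[-18.8,24.4,-0.8]},{"fingers":0,"linear":[-14.3,-9.7,-12],"dr":[-18.8,24.4,-0.8]},{"fingers":0,"linear":[-14.3,-9.7,-12.6],"dr":[-18.8,24.4,-0.8]},{"fingers":0,"linear":[-14.3,-9.7,-12.6],"dr":[-18.8,24.4,-0.8]}]'
python3 go.py 443.3 21.7 26 33.4 0
```

```text
time_s: 16.5
tool_pos: [443.7, 21.4, 128.1]
eef_rot: [-179.9, 0.1, 33.3]
wrist_force: [-0.3, -0.2, 0.1]
width: 0.998
grip_force: 0.0
cm [ -0.04   0.03 -10.21] dr [ 0.  -0.1  0.1] j [-25.  24.  23. 124. -16.  35. -48.]
```

```bash
python3 -m handwheel '[{"fingers":0,"linear":[0,0,-2],"dr":[0,0,0]},{"fingers":0,"linear":[0,0,-4],"dr":[0,0,0]},{"fingers":0,"linear":[0,0,-6],"dr":[0,0,0]},{"fingers":0,"linear":[0,0,-8],"dr":[0,0,0]},{"fingers":0,"linear":[0,0,-9.5],"dr":[0,0,0]},{"fingers":0,"linear":[0,0,-10.2],"dr":[0,0,0]},{"fingers":0,"linear":[0,0,-10.2],"dr":[0,0,0]},{"fingers":1,"linear":[0,0,-10.2],"dr":[0,0,0]},{"fingers":1,"linear":[0,0,-10.2],"dr":[0,0,0]},{"fingers":1,"linear":[0,0,-10.2],"dr":[0,0,0]}]' 45
python3 -m handwheel '[{"fingers":1,"linear":[0,0,0],"dr":[0,0,0]},{"fingers":1,"linear":[0,0,0],"dr":[0,0,0]},{"fingers":1,"linear":[0,0,0],"dr":[0,0,0]},{"fingers":1,"linear":[0,0,0],"dr":[0,0,0]},{"fingers":1,"linear":[0,0,1],"dr":[0,0,0]},{"fingers":1,"linear":[0,0,3],"dr":[0,0,0]},{"fingers":1,"linear":[0,0,6],"dr":[0,0,0]},{"fingers":1,"linear":[0,0,9],"dr":[0,0,0]},{"fingers":1,"linear":[0,0,12],"dr":[0,0,0]},{"fingers":1,"linear":[0,0,15],"dr":[0,0,0]}]'
python3 go.py 560 220 226.5 33.4 30
```

```text
time_s: 17.5
tool_pos: [444.6, 21.3, 28.0]
eef_rot: [180.0, -0.1, 33.4]
wrist_force: [-0.7, 0.4, 8.4]
width: 0.61
grip_force: 45.2
time_s: 18.5
tool_pos: [443.5, 21.1, 179.0]
eef_rot: [-180.0, 0.0, 33.3]
wrist_force: [0.8, 0.4, 0.8]
width: 0.606
grip_force: 47.0
cm [11.65 19.89  4.75] dr [ 16.5 -25.1   0.1] j [-29.  19.  27. 120. -13.  43. -51.]
```

```bash
python3 -m handwheel '[{"fingers":1,"linear":[0.5,1,2],"dr":[1.7,-2.5,0]},{"fingers":1,"linear":[1.5,3,4],"dr":[3.3,-5,0]},{"fingers":1,"linear":[3,5.5,6],"dr":[5,-7.5,0]},{"fingers":1,"linear":[4.5,8,7],"dr":[6.6,-10,0]},{"fingers":1,"linear":[6,10.5,8],"dr":[8.3,-12.5,0]},{"fingers":1,"linear":[7.5,13,8],"dr":[10,-15,0]},{"fingers":1,"linear":[9,15.5,8],"dr":[11.6,-17.5,0]},{"fingers":1,"linear":[10.2,17.5,8],"dr":[13.3,-20,0]},{"fingers":1,"linear":[11.2,19,8],"dr":[15,-22.5,0]},{"fingers":1,"linear":[11.6,19.9,8],"dr":[16.5,-25.1,0]}]'
python3 go.py 560 220 226.5 33.4 30
```

```text
time_s: 19.5
tool_pos: [560.4, 222.1, 256.9]
eef_rot: [180.0, -30.1, 33.4]
wrist_force: [0.4, -0.4, -1.0]
width: 0.609
grip_force: 47.0
cm [-0.04 -0.21 -3.04] dr [-0.1  0.1 -0. ] j [-35.  14.  15. 120. -31.  19. -51.]
```

```bash
python3 -m handwheel '[{"fingers":1,"linear":[0,-0.2,-1],"dr":[0,0,0]},{"fingers":1,"linear":[0,-0.2,-2],"dr":[0,0,0]},{"fingers":1,"linear":[0,-0.2,-3],"dr":[0,0,0]},{"fingers":1,"linear":[0.4,0.05,-3.8],"dr":[0,0,0]},{"fingers":1,"linear":[0.8,0.35,-4.7],"dr":[0,0,0]},{"fingers":1,"linear":[1.2,0.6,-5.5],"dr":[0,0,0]},{"fingers":1,"linear":[1.6,0.85,-6.3],"dr":[0,0,0]},{"fingers":1,"linear":[2,1.1,-7.2],"dr":[0,0,0]},{"fingers":1,"linear":[2.4,1.4,-8],"dr":[0,0,0]},{"fingers":1,"linear":[2.4,1.4,-8],"dr":[0,0,0]}]'
python3 go.py 597.5 245 148.5 33.4 30
```

```text
time_s: 20.5
tool_pos: [584.1, 234.8, 175.5]
eef_rot: [-180.0, -29.9, 33.3]
wrist_force: [-0.6, -0.4, -0.7]
width: 0.606
grip_force: 47.0
cm [ 1.34  1.02 -2.7 ] dr [ 0.  -0.1  0. ] j [-29.  23.   8. 122. -58.  10. -24.]
```

```bash
python3 -m handwheel '[{"fingers":1,"linear":[0.3,0.2,-0.5],"dr":[-1,1.5,0]},{"fingers":1,"linear":[0.6,0.4,-1],"dr":[-2,3,0]},{"fingers":1,"linear":[0.9,0.65,-1.6],"dr":[-3,4.5,0]},{"fingers":1,"linear":[1.2,0.9,-2.2],"dr":[-3.3,5,0]},{"fingers":1,"linear":[1.3,1,-2.5],"dr":[-3.3,5,0]},{"fingers":1,"linear":[1.3,1,-2.7],"dr":[-3.3,5,0]},{"fingers":1,"linear":[1.3,1,-2.8],"dr":[-3.3,5,0]},{"fingers":1,"linear":[1.3,1,-2.8],"dr":[-3.3,5,0]},{"fingers":1,"linear":[1.3,1,-2.8],"dr":[-3.3,5,0]},{"fingers":1,"linear":[1.3,1,-2.8],"dr":[-3.3,5,0]}]'
python3 go.py 597.5 245 146 33.4 24
```

```text
time_s: 21.5
tool_pos: [597.1, 244.8, 150.3]
eef_rot: [-179.9, -24.2, 33.3]
wrist_force: [-3.7, 1.5, 9.0]
width: 0.607
grip_force: 47.8
cm [ 0.04  0.02 -0.43] dr [-0.2  0.1  0. ] j [-39.  28.  21. 117. -50.  19. -33.]
```

Contact at the expected depth; releasing and retreating.

```bash
python3 -m handwheel '[{"fingers":1,"linear":[-0.3,-0.2,0.1],"dr":[0,0,0]},{"fingers":1,"linear":[-0.6,-0.4,-0.1],"dr":[0,0,0]},{"fingers":1,"linear":[-0.6,-0.4,-0.1],"dr":[0,0,0]},{"fingers":0,"linear":[-0.6,-0.4,-0.1],"dr":[0,0,0]},{"fingers":0,"linear":[-0.6,-0.4,-0.1],"dr":[0,0,0]},{"fingers":0,"linear":[-0.6,-0.4,-0.1],"dr":[0,0,0]},{"fingers":0,"linear":[-0.6,-0.4,-0.1],"dr":[0,0,0]},{"fingers":0,"linear":[-0.6,-0.4,-0.1],"dr":[0,0,0]},{"fingers":0,"linear":[-1,-0.7,0.8],"dr":[0,0,0]},{"fingers":0,"linear":[-1.5,-1,1.8],"dr":[0,0,0]}]'
python3 -m handwheel '[{"fingers":0,"linear":[-0.7,-0.5,1.4],"dr":[0,0,0]},{"fingers":0,"linear":[-1.4,-1,2.8],"dr":[0,0,0]},{"fingers":0,"linear":[-2.1,-1.4,4.2],"dr":[0,0,0]},{"fingers":0,"linear":[-2.8,-1.9,5.6],"dr":[0,0,0]},{"fingers":0,"linear":[-3.5,-2.4,7],"dr":[0,0,0]},{"fingers":0,"linear":[-4.2,-2.8,8.4],"dr":[0,0,0]},{"fingers":0,"linear":[-5,-3.3,9.8],"dr":[0,0,0]},{"fingers":0,"linear":[-5.7,-3.8,11],"dr":[0,0,0]},{"fingers":0,"linear":[-5.7,-3.8,11],"dr":[0,0,0]},{"fingers":0,"linear":[-5.7,-3.8,11],"dr":[0,0,0]}]'
python3 go.py 456.5 130 130 33.4 0
```

```text
time_s: 22.5
tool_pos: [581.6, 233.8, 167.2]
eef_rot: [-180.0, -24.0, 33.3]
wrist_force: [-0.1, 0.1, -0.3]
width: 1.004
grip_force: 0.0
time_s: 23.5
tool_pos: [524.8, 196.5, 277.2]
eef_rot: [-180.0, -24.1, 33.4]
wrist_force: [0.2, 0.6, 0.1]
width: 0.997
grip_force: 0.0
cm [ -6.83  -6.65 -14.72] dr [-13.3  20.1   0. ] j [-56.  13.  42. 118. -30.  32. -51.]
```

```bash
python3 -m handwheel '[{"fingers":0,"linear":[-1,-1,-1],"dr":[-2,3,0]},{"fingers":0,"linear":[-2,-2,-3],"dr":[-4,6,0]},{"fingers":0,"linear":[-3,-3,-5],"dr":[-6,9,0]},{"fingers":0,"linear":[-4,-4,-7],"dr":[-8,12,0]},{"fingers":0,"linear":[-5,-5,-9],"dr":[-10,15,0]},{"fingers":0,"linear":[-6,-6,-11],"dr":[-12,18,0]},{"fingers":0,"linear":[-6.8,-6.6,-13],"dr":[-13.3,20.1,0]},{"fingers":0,"linear":[-6.8,-6.6,-14.7],"dr":[-13.3,20.1,0]},{"fingers":0,"linear":[-6.8,-6.6,-14.7],"dr":[-13.3,20.1,0]},{"fingers":0,"linear":[-6.8,-6.6,-14.7],"dr":[-13.3,20.1,0]}]'
python3 go.py 456.5 130 26 33.4 0
python3 - <<'E'
from h import *
im=shoot("q2")
o=np.hstack([cv2.resize(im["top"][140:310,110:280],(400,400),interpolation=2),cv2.resize(im["side"][200:370,130:300],(400,400),interpolation=2)])
cv2.imwrite("pics/c6.png",o)
E
```

```text
time_s: 24.5
tool_pos: [456.9, 130.0, 129.6]
eef_rot: [179.9, 0.2, 33.3]
wrist_force: [0.2, -0.1, 0.5]
width: 1.001
grip_force: 0.0
cm [ -0.04   0.   -10.36] dr [ 0.1 -0.1  0.1] j [-48.  29.  39. 120. -28.  40. -47.]
```

View pics/c6.png

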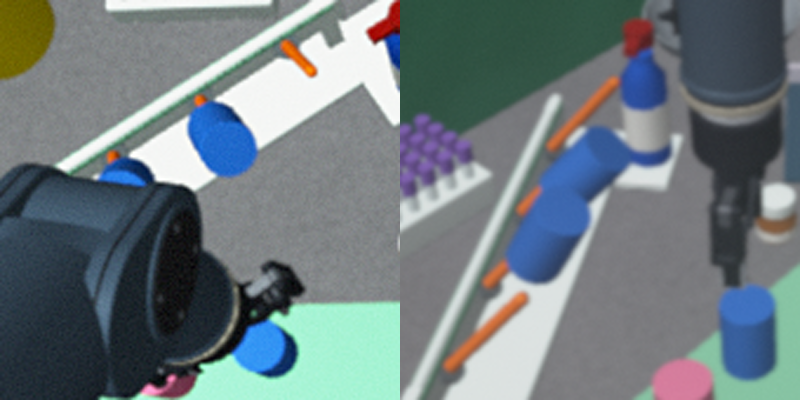

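Peg 2's cup is on but looks somewhat more upright than peg 3's, so I'll check and nudge it later. Grasping the third cup.

```bash
python3 -m handwheel '[{"fingers":0,"linear":[0,0,-2],"dr":[0,0,0]},{"fingers":0,"linear":[0,0,-4],"dr":[0,0,0]},{"fingers":0,"linear":[0,0,-6],"dr":[0,0,0]},{"fingers":0,"linear":[0,0,-8],"dr":[0,0,0]},{"fingers":0,"linear":[0,0,-9.5],"dr":[0,0,0]},{"fingers":0,"linear":[0,0,-10.4],"dr":[0,0,0]},{"fingers":0,"linear":[0,0,-10.4],"dr":[0,0,0]},{"fingers":1,"linear":[0,0,-10.4],"dr":[0,0,0]},{"fingers":1,"linear":[0,0,-10.4],"dr":[0,0,0]},{"fingers":1,"linear":[0,0,-10.4],"dr":[0,0,0]}]' 45
python3 -m handwheel '[{"fingers":1,"linear":[0,0,0],"dr":[0,0,0]},{"fingers":1,"linear":[0,0,0],"dr":[0,0,0]},{"fingers":1,"linear":[0,0,0],"dr":[0,0,0]},{"fingers":1,"linear":[0,0,1],"dr":[0,0,0]},{"fingers":1,"linear":[0,0,3],"dr":[0,0,0]},{"fingers":1,"linear":[0,0,6],"dr":[0,0,0]},{"fingers":1,"linear":[0,0,9],"dr":[0,0,0]},{"fingers":1,"linear":[0,0,12],"dr":[0,0,0]},{"fingers":1,"linear":[0,0,15],"dr":[0,0,0]},{"fingers":1,"linear":[0,0,18],"dr":[0,0,0]}]'
python3 go.py 505 303.5 257 33.4 32
python3 - <<'E'
from fit import *
def cup(x):
    h,t=np.radians(x[3]),np.radians(x[4]);f=np.array([np.cos(h),np.sin(h),0]);l=np.array([-np.sin(h),np.cos(h),0])
    z=-np.sin(t)*f+np.cos(t)*np.array([0,0,1]);u=np.cross(l,z)
    return [np.array([np.array(x[:3])+26*(np.cos(k)*u+np.sin(k)*l)+s*37.5*z for k in a for s in(-1,1)])]
im=cv2.imread("pics/side_q2.png");H=hsv(im);B=rng(H,98,125,110,25)
T=cv2.imread("pics/top_q2.png");HT=hsv(T);BT=rng(HT,98,125,150,40)
for pl,ax in (("p3",(649,159,160)),):
    print([(c[1],c[2].round()) for c in comps(B,150)],[(c[1],c[2].round()) for c in comps(BT,80)])
E
```

```text
time_s: 25.6
tool_pos: [457.5, 130.4, 26.9]
eef_rot: [179.9, -0.0, 33.4]
wrist_force: [-1.4, 0.6, 7.2]
width: 0.596
grip_force: 45.5
time_s: 26.6
tool_pos: [456.4, 129.9, 208.0]
eef_rot: [179.9, 0.1, 33.3]
wrist_force: [0.5, 0.2, -1.0]
width: 0.595
grip_force: 47.0
cm [ 4.86 17.36  4.9 ] dr [ 17.7 -26.8   0.1] j [-54.  23.  46. 114. -21.  51. -53.]
[(np.int32(364), array([233., 235.])), (np.int32(1663), array([202., 285.])), (np.int32(819), array([277., 340.]))] [(np.int32(293), array([285., 161.])), (np.int32(636), array([204., 199.])), (np.int32(197), array([163., 213.])), (np.int32(470), array([222., 288.]))]
```

```bash
python3 -m handwheel '[{"fingers":1,"linear":[0,0.5,2],"dr":[1.8,-2.7,0]},{"fingers":1,"linear":[0.5,2,4],"dr":[3.5,-5.4,0]},{"fingers":1,"linear":[1,4,5],"dr":[5.3,-8,0]},{"fingers":1,"linear":[1.5,6,5],"dr":[7,-10.7,0]},{"fingers":1,"linear":[2.2,8.5,5],"dr":[8.9,-13.4,0]},{"fingers":1,"linear":[3,11,5],"dr":[10.6,-16,0]},{"fingers":1,"linear":[3.7,13.5,5],"dr":[12.4,-18.8,0]},{"fingers":1,"linear":[4.3,15.5,5],"dr":[14.2,-21.5,0]},{"fingers":1,"linear":[4.8,17.3,5],"dr":[16,-24.2,0]},{"fingers":1,"linear":[4.8,17.3,5],"dr":[17.7,-26.8,0]}]'
python3 go.py 504.1 302.6 225.9 33.4 32
```

```text
time_s: 27.6
tool_pos: [504.6, 305.8, 256.6]
eef_rot: [180.0, -32.2, 33.5]
wrist_force: [0.1, -0.0, -1.3]
width: 0.593
grip_force: 47.0
cm [-0.05 -0.32 -3.07] dr [-0.1  0.2 -0.1] j [-65.  14.  35. 124. -36.  14. -56.]
```

```bash
python3 -m handwheel '[{"fingers":1,"linear":[0,-0.3,-1],"dr":[0,0,0]},{"fingers":1,"linear":[0,-0.3,-2],"dr":[0,0,0]},{"fingers":1,"linear":[0,-0.3,-3],"dr":[-0.5,0.8,0]},{"fingers":1,"linear":[0.4,-0.05,-3.8],"dr":[-1,1.6,0]},{"fingers":1,"linear":[0.8,0.25,-4.6],"dr":[-1.6,2.5,0]},{"fingers":1,"linear":[1.2,0.5,-5.4],"dr":[-2.2,3.3,0]},{"fingers":1,"linear":[1.6,0.75,-6.2],"dr":[-2.2,3.3,0]},{"fingers":1,"linear":[2,1,-6.9],"dr":[-2.2,3.3,0]},{"fingers":1,"linear":[2.4,1.3,-7.7],"dr":[-2.2,3.3,0]},{"fingers":1,"linear":[2.4,1.3,-7.7],"dr":[-2.2,3.3,0]}]'
python3 go.py 544 329 149 33.4 28
```

```text
time_s: 28.6
tool_pos: [529.1, 316.5, 177.7]
eef_rot: [179.9, -28.0, 33.4]
wrist_force: [0.3, 0.1, -1.1]
width: 0.596
grip_force: 47.0
cm [ 1.49  1.25 -2.87] dr [ 0.1 -0.   0. ] j [-52.  23.  22. 123. -49.  11. -44.]
```

```bash
python3 -m handwheel '[{"fingers":1,"linear":[0.3,0.25,-0.6],"dr":[-0.5,0.8,0]},{"fingers":1,"linear":[0.6,0.5,-1.2],"dr":[-1,1.6,0]},{"fingers":1,"linear":[0.9,0.75,-1.8],"dr":[-1.6,2.5,0]},{"fingers":1,"linear":[1.2,1,-2.3],"dr":[-2,3,0]},{"fingers":1,"linear":[1.4,1.2,-2.6],"dr":[-2,3,0]},{"fingers":1,"linear":[1.5,1.25,-2.9],"dr":[-2,3,0]},{"fingers":1,"linear":[1.5,1.25,-2.9],"dr":[-2,3,0]},{"fingers":1,"linear":[1.5,1.25,-2.9],"dr":[-2,3,0]},{"fingers":1,"linear":[1.5,1.25,-2.9],"dr":[-2,3,0]},{"fingers":1,"linear":[1.5,1.25,-2.9],"dr":[-2,3,0]}]'
python3 go.py 544 329 147 33.4 24
```

```text
time_s: 29.6
tool_pos: [543.9, 328.7, 150.1]
eef_rot: [179.9, -24.5, 33.4]
wrist_force: [-0.6, 0.5, 2.1]
width: 0.593
grip_force: 47.2
cm [ 0.01  0.03 -0.31] dr [-0.2  0.4  0.1] j [-53.  28.  24. 119. -47.  15. -46.]
```

```bash
python3 -m handwheel '[{"fingers":1,"linear":[-0.3,-0.2,-0.3],"dr":[0,0,0]},{"fingers":1,"linear":[-0.6,-0.4,-0.6],"dr":[0,0,0]},{"fingers":1,"linear":[-0.6,-0.4,-0.6],"dr":[0,0,0]},{"fingers":0,"linear":[-0.6,-0.4,-0.6],"dr":[0,0,0]},{"fingers":0,"linear":[-0.6,-0.4,-0.6],"dr":[0,0,0]},{"fingers":0,"linear":[-0.6,-0.4,-0.6],"dr":[0,0,0]},{"fingers":0,"linear":[-0.6,-0.4,-0.6],"dr":[0,0,0]},{"fingers":0,"linear":[-0.6,-0.4,-0.6],"dr":[0,0,0]},{"fingers":0,"linear":[-0.9,-0.6,0.3],"dr":[0,0,0]},{"fingers":0,"linear":[-1.3,-0.9,1.3],"dr":[0,0,0]}]'
python3 -m handwheel '[{"fingers":0,"linear":[-0.7,-0.5,1.4],"dr":[0,0,0]},{"fingers":0,"linear":[-1.4,-1,2.8],"dr":[0,0,0]},{"fingers":0,"linear":[-2.1,-1.4,4.2],"dr":[0,0,0]},{"fingers":0,"linear":[-2.8,-1.9,5.6],"dr":[0,0,0]},{"fingers":0,"linear":[-3.5,-2.4,7],"dr":[0,0,0]},{"fingers":0,"linear":[-4.2,-2.8,8.4],"dr":[0,0,0]},{"fingers":0,"linear":[-5,-3.3,9.8],"dr":[0,0,0]},{"fingers":0,"linear":[-5.7,-3.8,11],"dr":[0,0,0]},{"fingers":0,"linear":[-5,-6,12],"dr":[0,0,0]},{"fingers":0,"linear":[-5,-8,13],"dr":[0,0,0]}]'
python3 go.py 470 -50 250 33.4 0
```

```text
time_s: 30.6
tool_pos: [530.7, 319.5, 162.6]
eef_rot: [179.9, -24.4, 33.4]
wrist_force: [-0.2, 0.3, -0.2]
width: 0.994
grip_force: 0.0
time_s: 31.6
tool_pos: [481.0, 239.6, 293.4]
eef_rot: [179.9, -24.5, 33.5]
wrist_force: [0.5, 0.0, -0.1]
width: 1.002
grip_force: 0.0
cm [ -1.1  -28.96  -4.34] dr [-13.4  20.5  -0. ] j [-76.  10.  54. 120. -23.  32. -63.]
```

```bash
python3 -m handwheel '[{"fingers":0,"linear":[0,-3,0],"dr":[-2,3,0]},{"fingers":0,"linear":[0,-6,0],"dr":[-4,6,0]},{"fingers":0,"linear":[0,-9,-1],"dr":[-6,9,0]},{"fingers":0,"linear":[0,-12,-2],"dr":[-8,12,0]},{"fingers":0,"linear":[0,-15,-3],"dr":[-10,15,0]},{"fingers":0,"linear":[0,-18,-4],"dr":[-12,18,0]},{"fingers":0,"linear":[0,-21,-4.3],"dr":[-13.4,20.5,0]},{"fingers":0,"linear":[0,-24,-4.3],"dr":[-13.4,20.5,0]},{"fingers":0,"linear":[0,-27,-4.3],"dr":[-13.4,20.5,0]},{"fingers":0,"linear":[0,-29,-4.3],"dr":[-13.4,20.5,0]}]'
python3 go.py 560 -150 250 116.7 0
```

```text
time_s: 32.6
tool_pos: [480.6, -52.5, 249.9]
eef_rot: [180.0, 0.1, 33.3]
wrist_force: [-0.3, 0.9, 0.4]
width: 1.002
grip_force: 0.0
cm [ 7.94 -9.75  0.01] dr [ 0.1 -0.  83.4] j [-36.  23.  53. 110. -21.  58. -31.]
```

```bash
cat > cupfit.py <<'E'
from fit import *
def cup(x):
    h,t=np.radians(x[3]),np.radians(x[4]);f=np.array([np.cos(h),np.sin(h),0]);l=np.array([-np.sin(h),np.cos(h),0])
    z=-np.sin(t)*f+np.cos(t)*np.array([0,0,1]);u=np.cross(l,z)
    return [np.array([np.array(x[:3])+26*(np.cos(k)*u+np.sin(k)*l)+s*37.5*z for k in a for s in(-1,1)])]
def cups3(x): return [cup(np.r_[x[i*5:i*5+5]])[0] for i in range(3)]
def run(ims):
    mk={}
    for n in ims:
        B=rng(hsv(ims[n]),98,125,[110,150][n=="top"],25); m=np.zeros((480,640),bool)
        if n=="side": m[230:375,140:222]=1; 
        else: m[160:262,105:240]=1
        mk[n]=np.isin(1,1)&B&m
    x0=[]
    for i in range(3):
        c=np.array([539.3,325.7,159.5])-100*i*pegaxes(33.4)[1]-15*pegaxes(33.4)[0]; x0+=[*c,33.4,38]
    x0=np.array(x0);U={n:up(m) for n,m in mk.items()}
    def cost(x):
        return sum(1-(lambda m:(m&U[n]).sum()/(m|U[n]).sum())(hullmask([proj(n,P) for P in cups3(x)])) for n in U)
    st=np.tile([6,6,6,10,10],3).astype(float);x=x0
    for s in(1,.5):
        r=minimize(cost,x,method="Nelder-Mead",options=dict(initial_simplex=np.vstack([x]+[x+np.eye(15)[i]*st[i]*s for i in range(15)]),maxfev=900));x=r.x
    print(r.fun)
    for i in range(3):
        X,Y,Z=pegaxes(33.4);p=np.array([539.3,325.7,159.5])-100*i*Y;d=x[i*5:i*5+3]-p
        print("peg",i+1,x[i*5:i*5+5].round(1),"rel x,y,z",np.round([d@X,d@Y,d@Z],1))
    return x
E
python3 - <<'E'
from cupfit import *
from ov import draw
ims=shoot("cups"); x=run(ims)
B={}
for n in ims:
    im=cv2.resize(ims[n],None,fx=2.5,fy=2.5,interpolation=cv2.INTER_CUBIC); draw(im,n,cups3(x)); B[n]=im
cv2.imwrite("pics/c7.png",np.hstack([B["top"][375:775,250:650],B["side"][550:950,340:740]]))
E
```

```text
0.2956793552211451
peg 1 [534.4 320.5 159.3  30.1  26.8] rel x,y,z [-5.5 -1.6  4.3]
peg 2 [589.3 239.7 151.5  38.   27.5] rel x,y,z [-9.4  0.7 -2.5]
peg 3 [641.7 157.6 147.3  34.9  26.2] rel x,y,z [-13.3   3.3  -4.8]
```

View pics/c7.png

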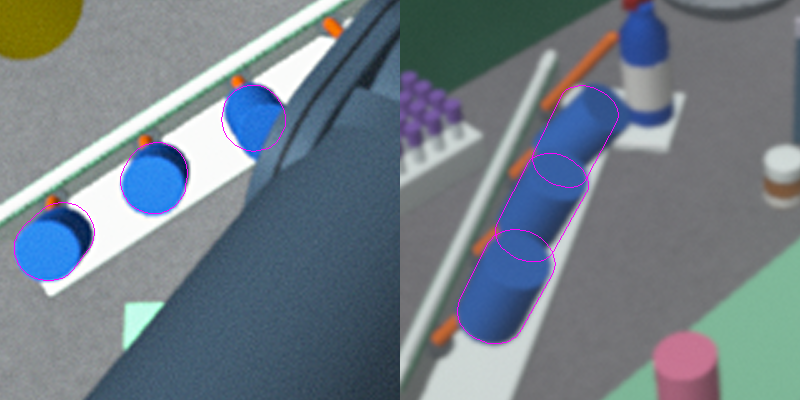

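The pegs 1 and 2 cups are on but cocked about 16° from the peg, held by friction, with axis tilt around 25°. Peg 3 looks coaxial. I'll regrasp the two and pull them square to the peg so they align.

```bash
python3 -m handwheel '[{"fingers":0,"linear":[0,3,0.5],"dr":[1.3,-2,0]},{"fingers":0,"linear":[0,6.5,1],"dr":[2.6,-4,0]},{"fingers":0,"linear":[0,10,1.5],"dr":[4,-6,0]},{"fingers":0,"linear":[0,13.5,2],"dr":[5.3,-8,0]},{"fingers":0,"linear":[0,17,2.5],"dr":[6.6,-10,0]},{"fingers":0,"linear":[0,20.5,3],"dr":[8,-12,0]},{"fingers":0,"linear":[0,24,3],"dr":[9.3,-14,0]},{"fingers":0,"linear":[0,27.5,3],"dr":[10.6,-16,0]},{"fingers":0,"linear":[0,31,3],"dr":[12,-18,0]},{"fingers":0,"linear":[0,34,3],"dr":[13.2,-20,0]}]'
python3 go.py 504 302 235.5 33.4 24
```

```text
time_s: 33.7
tool_pos: [479.8, 292.7, 279.9]
eef_rot: [-179.9, -24.0, 33.4]
wrist_force: [0.4, -0.3, 0.0]
width: 0.996
grip_force: 0.0
cm [ 2.42  0.93 -4.44] dr [-0.1 -0.  -0.1] j [-78.  14.  52. 118. -26.  31. -66.]
```

```bash
python3 -m handwheel '[{"fingers":0,"linear":[1.2,0.4,-2.2],"dr":[0,0,0]},{"fingers":0,"linear":[2.4,0.9,-4.4],"dr":[0,0,0]},{"fingers":0,"linear":[2.8,1.2,-5.5],"dr":[0,0,0]},{"fingers":0,"linear":[3.4,1.55,-7],"dr":[0,0,0]},{"fingers":0,"linear":[4,1.95,-8.6],"dr":[0,0,0]},{"fingers":0,"linear":[4.6,2.35,-10.2],"dr":[0,0,0]},{"fingers":0,"linear":[5.2,2.75,-11.8],"dr":[0,0,0]},{"fingers":0,"linear":[5.8,3.2,-13.5],"dr":[0,0,0]},{"fingers":0,"linear":[5.8,3.2,-13.5],"dr":[0,0,0]},{"fingers":0,"linear":[5.8,3.2,-13.5],"dr":[0,0,0]}]'
python3 -m handwheel '[{"fingers":1,"linear":[0,0,0],"dr":[0,0,0]},{"fingers":1,"linear":[0,0,0],"dr":[0,0,0]},{"fingers":1,"linear":[0,0,0],"dr":[0,0,0]},{"fingers":1,"linear":[0,0,0],"dr":[0,0,0]},{"fingers":1,"linear":[-0.2,-0.1,-0.2],"dr":[0,0,0]},{"fingers":1,"linear":[-0.4,-0.25,-0.4],"dr":[0,0,0]},{"fingers":1,"linear":[-0.6,-0.4,-0.6],"dr":[0,0,0]},{"fingers":1,"linear":[-0.8,-0.5,-0.8],"dr":[0,0,0]},{"fingers":1,"linear":[-0.8,-0.5,-0.9],"dr":[0,0,0]},{"fingers":1,"linear":[-0.8,-0.5,-0.9],"dr":[0,0,0]}]' 25
```

```text
time_s: 34.7
tool_pos: [538.5, 321.9, 144.8]
eef_rot: [-179.9, -23.9, 33.3]
wrist_force: [-0.1, 0.1, 0.3]
width: 1.004
grip_force: 0.0
time_s: 35.7
tool_pos: [535.0, 319.1, 140.3]
eef_rot: [-180.0, -24.5, 33.3]
wrist_force: [0.9, 2.8, 19.9]
width: 0.593
grip_force: 25.1
```

```bash
python3 -m handwheel '[{"fingers":1,"linear":[-0.2,-0.1,0.3],"dr":[0,0,0]},{"fingers":1,"linear":[-0.3,-0.2,0.4],"dr":[0,0,0]},{"fingers":1,"linear":[-0.6,-0.4,0.3],"dr":[0,0,0]},{"fingers":1,"linear":[-0.9,-0.6,0.1],"dr":[0,0,0]},{"fingers":1,"linear":[-1.2,-0.8,-0.1],"dr":[0,0,0]},{"fingers":1,"linear":[-1.3,-0.9,-0.2],"dr":[0,0,0]},{"fingers":1,"linear":[-1.3,-0.9,-0.2],"dr":[0,0,0]},{"fingers":1,"linear":[-1.3,-0.9,-0.2],"dr":[0,0,0]},{"fingers":1,"linear":[-1.3,-0.9,-0.2],"dr":[0,0,0]},{"fingers":1,"linear":[-1.3,-0.9,-0.2],"dr":[0,0,0]}]'
python3 - <<'E'
from h import *
im=shoot("r1")
o=np.hstack([cv2.resize(im["top"][180:280,80:180],(400,400),interpolation=2),cv2.resize(im["side"][260:380,120:240],(400,400),interpolation=2)])
cv2.imwrite("pics/c8.png",o)
E
```

```text
time_s: 36.7
tool_pos: [525.1, 313.2, 139.5]
eef_rot: [180.0, -24.9, 33.5]
wrist_force: [18.2, 17.2, 7.5]
width: 0.588
grip_force: 27.5
```

View pics/c8.png

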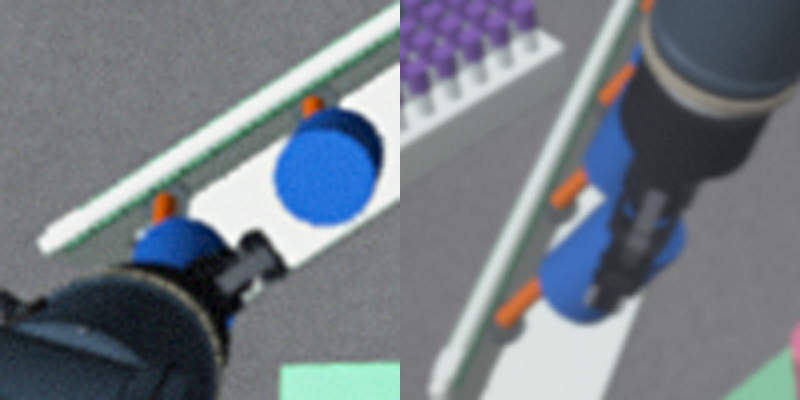

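The peg 1 cup is now aligned with its peg. Release it and do the same for peg 2.

```bash
python3 -m handwheel '[{"fingers":1,"linear":[0.3,0.2,0],"dr":[0,0,0]},{"fingers":1,"linear":[0.4,0.3,-0.1],"dr":[0,0,0]},{"fingers":1,"linear":[0.4,0.3,-0.1],"dr":[0,0,0]},{"fingers":0,"linear":[0.4,0.3,-0.1],"dr":[0,0,0]},{"fingers":0,"linear":[0.4,0.3,-0.1],"dr":[0,0,0]},{"fingers":0,"linear":[0.4,0.3,-0.1],"dr":[0,0,0]},{"fingers":0,"linear":[0.4,0.3,-0.1],"dr":[0,0,0]},{"fingers":0,"linear":[0.4,0.3,-0.1],"dr":[0,0,0]},{"fingers":0,"linear":[0.1,0.1,0.8],"dr":[0,0,0]},{"fingers":0,"linear":[-0.3,-0.2,1.8],"dr":[0,0,0]}]'
python3 -m handwheel '[{"fingers":0,"linear":[-0.7,-0.5,1.4],"dr":[0,0,0]},{"fingers":0,"linear":[-1.4,-1,2.8],"dr":[0,0,0]},{"fingers":0,"linear":[-2.1,-1.4,4.2],"dr":[0,0,0]},{"fingers":0,"linear":[-2.8,-1.9,5.6],"dr":[0,0,0]},{"fingers":0,"linear":[-3.5,-2.4,7],"dr":[0,0,0]},{"fingers":0,"linear":[-4.2,-2.8,8.4],"dr":[0,0,0]},{"fingers":0,"linear":[-4.5,-3,9.5],"dr":[0,0,0]},{"fingers":0,"linear":[-4,-4.5,10],"dr":[0,0,0]},{"fingers":0,"linear":[-2,-7,10],"dr":[0,0,0]},{"fingers":0,"linear":[0,-9.5,10],"dr":[0,0,0]}]'
python3 go.py 557 219 240 33.4 24
```

```text
time_s: 37.8
tool_pos: [514.7, 305.3, 151.6]
eef_rot: [-180.0, -23.9, 33.3]
wrist_force: [0.3, -0.1, -0.1]
width: 1.003
grip_force: 0.0
time_s: 38.8
tool_pos: [515.1, 210.2, 252.0]
eef_rot: [-179.9, -24.0, 33.5]
wrist_force: [0.8, 0.1, 0.5]
width: 1.0
grip_force: 0.0
cm [ 4.19  0.88 -1.2 ] dr [-0.  -0.1 -0.1] j [-60.  16.  46. 121. -37.  30. -44.]
```

```bash
python3 -m handwheel '[{"fingers":0,"linear":[2,0.4,0],"dr":[0,0,0]},{"fingers":0,"linear":[4.2,0.9,-1.2],"dr":[0,0,0]},{"fingers":0,"linear":[4.8,1.3,-2.8],"dr":[0,0,0]},{"fingers":0,"linear":[5.3,1.65,-4.4],"dr":[0,0,0]},{"fingers":0,"linear":[5.9,2,-6],"dr":[0,0,0]},{"fingers":0,"linear":[6.5,2.4,-7.6],"dr":[0,0,0]},{"fingers":0,"linear":[7.1,2.75,-9.2],"dr":[0,0,0]},{"fingers":0,"linear":[7.6,3.1,-10.5],"dr":[0,0,0]},{"fingers":0,"linear":[7.6,3.1,-10.5],"dr":[0,0,0]},{"fingers":0,"linear":[7.6,3.1,-10.5],"dr":[0,0,0]}]'
python3 -m handwheel '[{"fingers":1,"linear":[0,0,0],"dr":[0,0,0]},{"fingers":1,"linear":[0,0,0],"dr":[0,0,0]},{"fingers":1,"linear":[0,0,0],"dr":[0,0,0]},{"fingers":1,"linear":[0,0,0],"dr":[0,0,0]},{"fingers":1,"linear":[-0.4,-0.3,-0.1],"dr":[0,0,0]},{"fingers":1,"linear":[-0.8,-0.5,-0.2],"dr":[0,0,0]},{"fingers":1,"linear":[-1.2,-0.8,-0.4],"dr":[0,0,0]},{"fingers":1,"linear":[-1.6,-1.1,-0.5],"dr":[0,0,0]},{"fingers":1,"linear":[-1.7,-1.2,-0.7],"dr":[0,0,0]},{"fingers":1,"linear":[-1.7,-1.2,-0.7],"dr":[0,0,0]}]' 25
```

```text
time_s: 39.8
tool_pos: [591.1, 240.4, 146.8]
eef_rot: [-180.0, -23.9, 33.3]
wrist_force: [0.8, -0.1, 0.2]
width: 0.996
grip_force: 0.0
time_s: 40.8
tool_pos: [579.4, 232.0, 144.4]
eef_rot: [179.9, -24.6, 33.4]
wrist_force: [11.4, 7.2, 13.6]
width: 0.606
grip_force: 24.9
```

```bash
python3 -m handwheel '[{"fingers":1,"linear":[-0.3,-0.2,-0.3],"dr":[0,0,0]},{"fingers":1,"linear":[-0.4,-0.3,-0.5],"dr":[0,0,0]},{"fingers":1,"linear":[-0.4,-0.3,-0.5],"dr":[0,0,0]},{"fingers":1,"linear":[-0.1,-0.1,-0.5],"dr":[0,0,0]},{"fingers":0,"linear":[-0.1,-0.1,-0.5],"dr":[0,0,0]},{"fingers":0,"linear":[-0.1,-0.1,-0.5],"dr":[0,0,0]},{"fingers":0,"linear":[-0.1,-0.1,-0.5],"dr":[0,0,0]},{"fingers":0,"linear":[-0.1,-0.1,-0.5],"dr":[0,0,0]},{"fingers":0,"linear":[-0.4,-0.3,0.4],"dr":[0,0,0]},{"fingers":0,"linear":[-0.8,-0.5,1.4],"dr":[0,0,0]}]'
python3 -m handwheel '[{"fingers":0,"linear":[-0.7,-0.5,1.4],"dr":[0,0,0]},{"fingers":0,"linear":[-1.4,-1,2.8],"dr":[0,0,0]},{"fingers":0,"linear":[-2.1,-1.4,4.2],"dr":[0,0,0]},{"fingers":0,"linear":[-2.8,-1.9,5.6],"dr":[0,0,0]},{"fingers":0,"linear":[-3.5,-2.4,7],"dr":[0,0,0]},{"fingers":0,"linear":[-4.2,-2.8,8.4],"dr":[0,0,0]},{"fingers":0,"linear":[-4.5,-3.5,9.5],"dr":[0,0,0]},{"fingers":0,"linear":[-4.5,-5,10],"dr":[0,0,0]},{"fingers":0,"linear":[-4.5,-8,10],"dr":[0,0,0]},{"fingers":0,"linear":[-4.5,-11,10],"dr":[0,0,0]}]'
python3 go.py 530 -200 250 116.7 0
```

```text
time_s: 41.8
tool_pos: [565.3, 224.3, 153.4]
eef_rot: [-179.9, -23.8, 33.3]
wrist_force: [0.6, -0.3, -1.3]
width: 1.002
grip_force: 0.0
time_s: 42.8
tool_pos: [520.6, 113.8, 253.7]
eef_rot: [-180.0, -23.9, 33.4]
wrist_force: [0.5, 0.4, 0.1]
width: 0.996
grip_force: 0.0
cm [  0.94 -31.38  -0.37] dr [-25.3   6.7  81.9] j [-45.  13.  41. 122. -39.  32. -32.]
```

Now to the blocks: untilt and move over, then turn the gripper.

```bash
python3 -m handwheel '[{"fingers":0,"linear":[0,-3,0],"dr":[-2,3,0]},{"fingers":0,"linear":[0,-6,0],"dr":[-4,6,0]},{"fingers":0,"linear":[0,-9,0],"dr":[-6,9,0]},{"fingers":0,"linear":[0,-12,0],"dr":[-8,12,0]},{"fingers":0,"linear":[0,-15,0],"dr":[-10,15,0]},{"fingers":0,"linear":[0,-18,0],"dr":[-12,18,0]},{"fingers":0,"linear":[0.3,-21,0],"dr":[-13.2,20,0]},{"fingers":0,"linear":[0.5,-25,0],"dr":[-13.2,20,0]},{"fingers":0,"linear":[0.8,-28,0],"dr":[-13.2,20,0]},{"fingers":0,"linear":[0.9,-31,0],"dr":[-13.2,20,0]}]'
python3 -m handwheel '[{"fingers":0,"linear":[0,0,0],"dr":[0,0,8.4]},{"fingers":0,"linear":[0,0,0],"dr":[0,0,16.8]},{"fingers":0,"linear":[0,0,0],"dr":[0,0,25]},{"fingers":0,"linear":[0,0,0],"dr":[0,0,33]},{"fingers":0,"linear":[0,0,0],"dr":[0,0,41]},{"fingers":0,"linear":[0,0,0],"dr":[0,0,49]},{"fingers":0,"linear":[0,0,0],"dr":[0,0,57]},{"fingers":0,"linear":[0,0,0],"dr":[0,0,65]},{"fingers":0,"linear":[0,0,0],"dr":[0,0,73]},{"fingers":0,"linear":[0,0,0],"dr":[0,0,81]}]'
cat > blk.py <<'E'
from fit import *
def run(tag,starts=((614,-195,-63),(454,-332,-82)),views=("side","top")):
    ims=shoot(tag)
    for x0 in starts:
        for it in range(2):
            try:
                mk={n:blockmask(n,ims[n],x0) for n in views}
                x,f=fit(mk,box,x0,(8,8,8)); x0=tuple(x)
            except Exception as e: print("fail",e); break
        else:
            c,s=np.cos(np.radians(-50.2)),np.sin(np.radians(-50.2));d=x[:2]-[540.3,-269.9]
            print("block",x.round(1),round(f,3),"in mat x,y,yaw",round(c*d[0]+s*d[1],1),round(-s*d[0]+c*d[1],1),round(x[2]+50.2,1))
    return ims
E
python3 -c "
import blk; i=blk.run('b1')
for n in i: x,f,info=blk.matfit({n:i[n]},(540.3,-269.9,-50.2)); print(n,x.round(1),f,info)
x,f,info=blk.matfit(i,(540.3,-269.9,-50.2)); print(x.round(1),f)
from cupfit import run; run(i)"
```

```text
time_s: 43.8
tool_pos: [529.5, -197.3, 253.2]
eef_rot: [-179.9, 0.0, 33.3]
wrist_force: [0.2, 0.3, -0.4]
width: 0.997
grip_force: 0.0
time_s: 44.8
tool_pos: [529.2, -195.9, 253.3]
eef_rot: [-180.0, -0.0, 114.7]
wrist_force: [-0.4, 0.1, 0.4]
width: 0.999
grip_force: 0.0
fail max() iterable argument is empty
block [ 466.6 -351.4  -80.4] 0.626 in mat x,y,yaw 15.4 -108.8 -30.2
side [ 551.3 -280.2  -50.1] 1.2880111120971032 [array([-108.4,   63.2, -158.4,  159.7])]
top [ 546.1 -278.   -50.1] 1.2800740285198553 [array([-117. ,   95.5, -162.6,  166.1])]
[ 543.5 -272.3  -50.2] 1.5927414539280271
0.2878111084610847
peg 1 [531.5 317.8 151.9  39.1  39.3] rel x,y,z [-13.2  -2.3   1.2]
peg 2 [584.3 235.  151.8  34.4  41.8] rel x,y,z [-14.4  -0.6   2.1]
peg 3 [637.6 151.6 148.1  34.4  38. ] rel x,y,z [-17.9   0.5   0.1]
```

The cups are all aligned on pegs 1–3 now. The arm hides block 1, so I'll move it aside and re-measure the blocks.

```bash
python3 -m handwheel '[{"fingers":0,"linear":[-1,3,0],"dr":[0,0,0]},{"fingers":0,"linear":[-2,6,0],"dr":[0,0,0]},{"fingers":0,"linear":[-3,9,0],"dr":[0,0,0]},{"fingers":0,"linear":[-4,12,0],"dr":[0,0,0]},{"fingers":0,"linear":[-5,15,0],"dr":[0,0,0]},{"fingers":0,"linear":[-6,18,0],"dr":[0,0,0]},{"fingers":0,"linear":[-6,21,0],"dr":[0,0,0]},{"fingers":0,"linear":[-6,24,0],"dr":[0,0,0]},{"fingers":0,"linear":[-6,24,0],"dr":[0,0,0]},{"fingers":0,"linear":[-6,24,0],"dr":[0,0,0]}]'
sed -i 's/m=(H\[...,1\]<70)&(H\[...,2\]>125)&reg/m=(H[...,1]<[60,70][n=="top"])\&(H[...,2]>[112,125][n=="top"])\&reg/' fit.py
sed -i 's/^    return ims/    np.save("bx.npy",np.array(X)); return ims/; s/^    ims=shoot(tag)/    ims=shoot(tag); X=[]/; s/^            print("block"/            X.append(x); print("block"/' blk.py
sed -i 's/            c,s=np.cos/            c,s=np.cos/' blk.py
python3 - <<'E'
import blk
from ov import *
i=blk.run('b2')
print("top only");X=np.load("bx.npy")
o=np.zeros((600,800,3),np.uint8);k=4
for n,(r,c),y in(("top",(190,330),0),("side",(222,285),400)):
    im=cv2.resize(i[n],None,fx=k,fy=k,interpolation=cv2.INTER_CUBIC)
    for x in X: draw(im,n,box(x),(255,0,255),k)
    draw(im,n,box((540.3,-269.9,-50.2),2,(200,330,4)),(0,255,0),k)
    if n=="top": o[:400,:560]=im[r*k:r*k+400,c*k:c*k+560]
    else: o[400:600,:560]=im[r*k:r*k+200,c*k:c*k+560]
    m=sum(cv2.resize(blk.blockmask(n,i[n],x),None,fx=1,fy=1) for x in X)*255
    o[y:y+200,560:800]=cv2.cvtColor(cv2.resize(m[r:r+100,c:c+120].astype(np.uint8),(240,200)),cv2.COLOR_GRAY2BGR)
cv2.imwrite("pics/c9.png",o)
E
```

```text
time_s: 45.9
tool_pos: [469.7, 44.8, 253.6]
eef_rot: [-179.9, 0.0, 114.3]
wrist_force: [-0.7, -0.7, 0.7]
width: 1.0
grip_force: 0.0
block [ 613.4 -194.4  -62.4] 0.388 in mat x,y,yaw -11.2 104.5 -12.2
block [ 458.6 -329.4  -80.8] 0.506 in mat x,y,yaw -6.6 -100.8 -30.6
top only
```

View pics/c9.png

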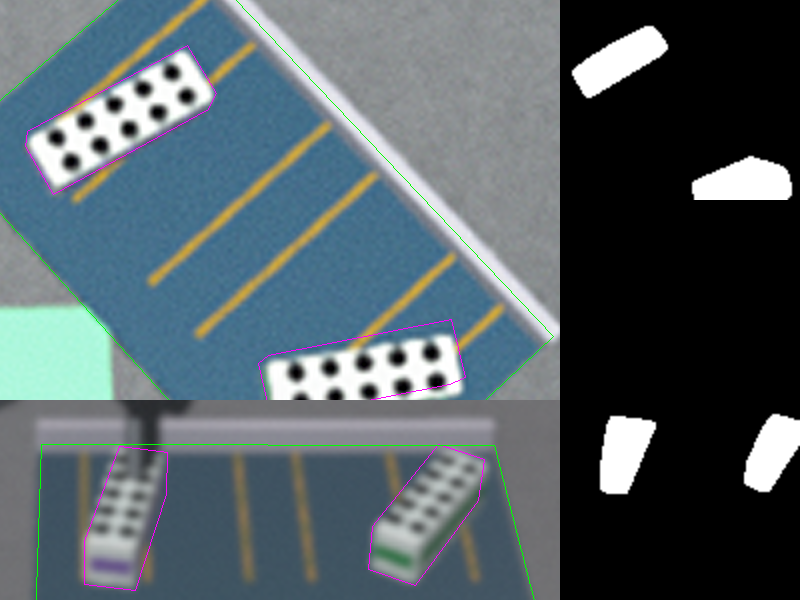

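```bash
python3 - <<'E'
import re
s=open('fit.py').read()
s=s.replace("    c=max(comps(m,20)","    f=cv2.resize(hullmask([proj(n,box((540.3,-269.9,-50.2),2,(172,330,4))[0])]),(640,480),interpolation=cv2.INTER_AREA)>0\n    m=cv2.morphologyEx((m&f).astype(np.uint8),cv2.MORPH_OPEN,np.ones((2,2),np.uint8))\n    c=max(comps(m,20)")
open('fit.py','w').write(s)
s=open('blk.py').read().replace("shoot(tag);","shoot(tag) if tag[0]!='@' else {n:cv2.imread(f'pics/{n}_{tag[1:]}.png') for n in('side','top')};")
open('blk.py','w').write(s)
E
for v in '"top",' '"side",' '"side","top"'; do python3 -c "import blk; blk.run('@b2',views=($v))"; done
python3 go.py 613 -195 120 117 0
```

```text
block [ 610.  -195.8  -61.1] 0.045 in mat x,y,yaw -12.4 101.0 -10.9
block [ 450.7 -332.7  -83.2] 0.07 in mat x,y,yaw -9.1 -109.0 -33.0
block [ 610.4 -190.   -62. ] 0.108 in mat x,y,yaw -16.5 105.0 -11.8
block [ 453.8 -326.2  -80.7] 0.104 in mat x,y,yaw -12.1 -102.5 -30.5
block [ 610.3 -193.4  -62.3] 0.247 in mat x,y,yaw -13.9 102.8 -12.1
block [ 451.9 -330.1  -83.7] 0.256 in mat x,y,yaw -10.3 -106.4 -33.5
cm [ 14.32 -23.85 -13.38] dr [ 0.1 -0.   2.8] j [-28.  15.  22. 110.  -7.  56.  21.]
```

```bash
python3 -m handwheel '[{"fingers":0,"linear":[1.5,-3,0],"dr":[0,0,1]},{"fingers":0,"linear":[3.5,-6,0],"dr":[0,0,2]},{"fingers":0,"linear":[5.5,-9.5,0],"dr":[0,0,3]},{"fingers":0,"linear":[7.5,-13,-1],"dr":[0,0,4.2]},{"fingers":0,"linear":[9.5,-16.5,-3],"dr":[0,0,4.2]},{"fingers":0,"linear":[11.5,-20,-6],"dr":[0,0,4.2]},{"fingers":0,"linear":[14,-23.9,-9],"dr":[0,0,4.2]},{"fingers":0,"linear":[14,-23.9,-12],"dr":[0,0,4.2]},{"fingers":0,"linear":[14,-23.9,-13.4],"dr":[0,0,4.2]},{"fingers":0,"linear":[14,-23.9,-13.4],"dr":[0,0,4.2]}]'
python3 go.py 610.2 -194.5 12 118.5 0
```

```text
time_s: 47.0
tool_pos: [608.0, -194.2, 117.9]
eef_rot: [-179.8, -0.2, 118.5]
wrist_force: [-0.6, 0.5, 0.8]
width: 1.002
grip_force: 0.0
cm [  0.22  -0.03 -10.59] dr [-0.  -0.3  0. ] j [  2.  38.  19.  96. -15.  49.  56.]
```

```bash
python3 -m handwheel '[{"fingers":0,"linear":[0.2,0,-2],"dr":[0,0,0]},{"fingers":0,"linear":[0.2,0,-4],"dr":[0,0,0]},{"fingers":0,"linear":[0.2,0,-6],"dr":[0,0,0]},{"fingers":0,"linear":[0.2,0,-8],"dr":[0,0,0]},{"fingers":0,"linear":[0.2,0,-9.5],"dr":[0,0,0]},{"fingers":0,"linear":[0.2,0,-10.5],"dr":[0,0,0]},{"fingers":0,"linear":[0.2,0,-10.5],"dr":[0,0,0]},{"fingers":1,"linear":[0.2,0,-10.5],"dr":[0,0,0]},{"fingers":1,"linear":[0.2,0,-10.5],"dr":[0,0,0]},{"fingers":1,"linear":[0.2,0,-10.5],"dr":[0,0,0]}]' 30
python3 -m handwheel '[{"fingers":1,"linear":[0,0,0],"dr":[0,0,0]},{"fingers":1,"linear":[0,0,0],"dr":[0,0,0]},{"fingers":1,"linear":[0,0,0],"dr":[0,0,0]},{"fingers":1,"linear":[0,0,0],"dr":[0,0,0]},{"fingers":1,"linear":[0,0,0.5],"dr":[0,0,0]},{"fingers":1,"linear":[0,0,1],"dr":[0,0,0]},{"fingers":1,"linear":[0,0,1.5],"dr":[0,0,0]},{"fingers":1,"linear":[0,0,1.5],"dr":[0,0,0]},{"fingers":1,"linear":[0,0,1.5],"dr":[0,0,0]},{"fingers":1,"linear":[0,0,1.5],"dr":[0,0,0]}]'
python3 go.py 640 -217 14 129.8 0
```

```text
time_s: 48.0
tool_pos: [612.4, -194.4, 15.8]
eef_rot: [180.0, 0.1, 118.6]
wrist_force: [-0.7, 0.4, 0.1]
width: 0.517
grip_force: 0.0
time_s: 49.0
tool_pos: [611.8, -194.2, 29.8]
eef_rot: [-180.0, 0.0, 118.6]
wrist_force: [-0.3, 0.2, -1.7]
width: 0.392
grip_force: 30.6
cm [ 2.82 -2.28 -1.58] dr [ 0.  -0.  11.2] j [  4.  44.  16.  99. -18.  39.  58.]
```

```bash
python3 -m handwheel '[{"fingers":1,"linear":[0.7,-0.6,0],"dr":[0,0,3]},{"fingers":1,"linear":[1.4,-1.2,0],"dr":[0,0,6]},{"fingers":1,"linear":[2.1,-1.8,0],"dr":[0,0,9]},{"fingers":1,"linear":[2.8,-2.3,0],"dr":[0,0,11.2]},{"fingers":1,"linear":[2.8,-2.3,0],"dr":[0,0,11.2]},{"fingers":1,"linear":[2.8,-2.3,-0.4],"dr":[0,0,11.2]},{"fingers":1,"linear":[2.8,-2.3,-0.8],"dr":[0,0,11.2]},{"fingers":1,"linear":[2.8,-2.3,-1.2],"dr":[0,0,11.2]},{"fingers":1,"linear":[2.8,-2.3,-1.4],"dr":[0,0,11.2]},{"fingers":1,"linear":[2.8,-2.3,-1.4],"dr":[0,0,11.2]}]'
python3 go.py 640 -217 14 129.8 0
```

```text
time_s: 50.0
tool_pos: [639.7, -217.0, 15.8]
eef_rot: [-180.0, 0.0, 129.8]
wrist_force: [0.6, -0.2, -1.9]
width: 0.392
grip_force: 30.5
cm [ 0.03 -0.   -0.18] dr [ 0. -0.  0.] j [  7.  47.  13.  94. -15.  41.  67.]
```

```bash
python3 -m handwheel '[{"fingers":1,"linear":[0.1,-0.12,-0.1],"dr":[0,0,0]},{"fingers":1,"linear":[0.2,-0.24,-0.1],"dr":[0,0,0]},{"fingers":1,"linear":[0.3,-0.36,-0.1],"dr":[0,0,0]},{"fingers":1,"linear":[0.4,-0.48,-0.1],"dr":[0,0,0]},{"fingers":1,"linear":[0.5,-0.6,-0.1],"dr":[0,0,0]},{"fingers":1,"linear":[0.6,-0.72,-0.1],"dr":[0,0,0]},{"fingers":1,"linear":[0.7,-0.84,-0.1],"dr":[0,0,0]},{"fingers":1,"linear":[0.75,-0.9,-0.1],"dr":[0,0,0]},{"fingers":1,"linear":[0.75,-0.9,-0.1],"dr":[0,0,0]},{"fingers":1,"linear":[0.75,-0.9,-0.1],"dr":[0,0,0]}]'
```

```text
time_s: 51.0
tool_pos: [647.6, -225.3, 15.7]
eef_rot: [180.0, -0.0, 129.8]
wrist_force: [-3.0, 3.4, 7.2]
width: 0.39
grip_force: 31.7
```

```bash
python3 -m handwheel '[{"fingers":1,"linear":[0.06,-0.08,0],"dr":[0,0,0]},{"fingers":1,"linear":[0.13,-0.15,0.1],"dr":[0,0,0]},{"fingers":1,"linear":[0.2,-0.23,0.1],"dr":[0,0,0]},{"fingers":1,"linear":[0.26,-0.31,0.1],"dr":[0,0,0]},{"fingers":1,"linear":[0.26,-0.31,0.1],"dr":[0,0,0]},{"fingers":1,"linear":[0.26,-0.31,0.1],"dr":[0,0,0]},{"fingers":1,"linear":[0.26,-0.31,0.1],"dr":[0,0,0]},{"fingers":1,"linear":[0.26,-0.31,0.1],"dr":[0,0,0]},{"fingers":1,"linear":[0.26,-0.31,0.1],"dr":[0,0,0]},{"fingers":1,"linear":[0.26,-0.31,0.1],"dr":[0,0,0]}]'
```

```text
time_s: 52.0
tool_pos: [647.5, -225.5, 15.7]
eef_rot: [-179.9, -0.4, 129.8]
wrist_force: [-11.7, 11.0, 10.1]
width: 0.388
grip_force: 32.1
```

At the fence: 16 N and no more travel. Release, lift, and go to block 3.

```bash
python3 -m handwheel '[{"fingers":1,"linear":[-0.15,0.18,0.1],"dr":[0,0,0]},{"fingers":1,"linear":[-0.15,0.18,0.1],"dr":[0,0,0]},{"fingers":0.3,"linear":[-0.15,0.18,0.1],"dr":[0,0,0]},{"fingers":0.3,"linear":[-0.15,0.18,0.1],"dr":[0,0,0]},{"fingers":0.3,"linear":[-0.15,0.18,0.1],"dr":[0,0,0]},{"fingers":0.3,"linear":[-0.15,0.18,0.1],"dr":[0,0,0]},{"fingers":0.3,"linear":[-0.15,0.18,2],"dr":[0,0,0]},{"fingers":0.3,"linear":[-0.15,0.18,4.5],"dr":[0,0,0]},{"fingers":0,"linear":[-0.15,0.18,8],"dr":[0,0,0]},{"fingers":0,"linear":[-0.15,0.18,11],"dr":[0,0,0]}]'
python3 go.py 452 -330 120 96.8 0
```

```text
time_s: 53.0
tool_pos: [648.7, -227.9, 127.5]
eef_rot: [-180.0, 0.1, 129.7]
wrist_force: [0.6, -0.4, -0.3]
width: 0.991
grip_force: 0.0
cm [-19.67 -10.21  -0.75] dr [  0.1   0.  -32.9] j [  7.  40.  16.  88. -12.  54.  66.]
```

```bash
python3 -m handwheel '[{"fingers":0,"linear":[-2.5,-1.3,0],"dr":[0,0,-4.1]},{"fingers":0,"linear":[-5,-2.6,0],"dr":[0,0,-8.2]},{"fingers":0,"linear":[-7.5,-3.9,0],"dr":[0,0,-12.3]},{"fingers":0,"linear":[-10,-5.2,0],"dr":[0,0,-16.4]},{"fingers":0,"linear":[-12.5,-6.5,0],"dr":[0,0,-20.5]},{"fingers":0,"linear":[-15,-7.8,0],"dr":[0,0,-24.6]},{"fingers":0,"linear":[-17.5,-9.1,0],"dr":[0,0,-28.7]},{"fingers":0,"linear":[-19.7,-10.2,0],"dr":[0,0,-32.9]},{"fingers":0,"linear":[-19.7,-10.2,-1],"dr":[0,0,-32.9]},{"fingers":0,"linear":[-19.7,-10.2,-2],"dr":[0,0,-32.9]}]'
python3 go.py 452 -330 13 96.8 0; python3 -c "
import blk
blk.run('b3',((647,-225,-50),(452,-330,-83)),('top',))"
```

```text
time_s: 54.0
tool_pos: [451.8, -329.9, 105.9]
eef_rot: [180.0, 0.1, 96.9]
wrist_force: [1.5, -0.2, -0.1]
width: 1.001
grip_force: 0.0
cm [ 0.02 -0.01 -9.29] dr [ 0.1  0.1 -0.1] j [ 16.  34.  23. 109. -20.  41.  58.]
block [ 638.1 -218.8  -49.6] 0.153 in mat x,y,yaw 23.4 107.8 0.6
fail max() iterable argument is empty
```

```bash
python3 -m handwheel '[{"fingers":0,"linear":[0,0,-2],"dr":[0,0,0]},{"fingers":0,"linear":[0,0,-4],"dr":[0,0,0]},{"fingers":0,"linear":[0,0,-6],"dr":[0,0,0]},{"fingers":0,"linear":[0,0,-8],"dr":[0,0,0]},{"fingers":0,"linear":[0,0,-9],"dr":[0,0,0]},{"fingers":0,"linear":[0,0,-9.2],"dr":[0,0,0]},{"fingers":0,"linear":[0,0,-9.2],"dr":[0,0,0]},{"fingers":1,"linear":[0,0,-9.2],"dr":[0,0,0]},{"fingers":1,"linear":[0,0,-9.2],"dr":[0,0,0]},{"fingers":1,"linear":[0,0,-9.2],"dr":[0,0,0]}]' 30
python3 -m handwheel '[{"fingers":1,"linear":[0,0,0],"dr":[0,0,0]},{"fingers":1,"linear":[0,0,0],"dr":[0,0,0]},{"fingers":1,"linear":[0,0,0],"dr":[0,0,0]},{"fingers":1,"linear":[0,0,0],"dr":[0,0,0]},{"fingers":1,"linear":[0,0,0.5],"dr":[0,0,0]},{"fingers":1,"linear":[0,0,1],"dr":[0,0,0]},{"fingers":1,"linear":[0,0,1.5],"dr":[0,0,0]},{"fingers":1,"linear":[0,0,1.5],"dr":[0,0,0]},{"fingers":1,"linear":[0,0,1.5],"dr":[0,0,0]},{"fingers":1,"linear":[0,0,1.5],"dr":[0,0,0]}]'
python3 go.py 471 -357.6 15 129.8 0
```

```text
time_s: 55.1
tool_pos: [452.1, -329.8, 14.7]
eef_rot: [180.0, 0.1, 96.9]
wrist_force: [0.6, 0.8, 0.5]
width: 0.518
grip_force: 0.6
time_s: 56.1
tool_pos: [451.4, -329.4, 28.8]
eef_rot: [-180.0, 0.0, 96.9]
wrist_force: [0.3, 1.1, -1.7]
width: 0.42
grip_force: 27.5
cm [ 1.96 -2.82 -1.38] dr [ 0.  -0.  32.9] j [ 19.  40.  19. 113. -23.  31.  61.]
```

```bash
python3 -m handwheel '[{"fingers":1,"linear":[0.4,-0.6,0],"dr":[0,0,6]},{"fingers":1,"linear":[0.8,-1.2,0],"dr":[0,0,12]},{"fingers":1,"linear":[1.2,-1.8,0],"dr":[0,0,18]},{"fingers":1,"linear":[1.6,-2.4,0],"dr":[0,0,24]},{"fingers":1,"linear":[1.95,-2.8,0],"dr":[0,0,30]},{"fingers":1,"linear":[1.95,-2.8,0],"dr":[0,0,32.9]},{"fingers":1,"linear":[1.95,-2.8,-0.4],"dr":[0,0,32.9]},{"fingers":1,"linear":[1.95,-2.8,-0.8],"dr":[0,0,32.9]},{"fingers":1,"linear":[1.95,-2.8,-1.2],"dr":[0,0,32.9]},{"fingers":1,"linear":[1.95,-2.8,-1.4],"dr":[0,0,32.9]}]'
python3 - <<'E'
from h import *
import blk
s=robot.get_state();print(s["tool_pos"].round(1),s["eef_rot"].round(1),s["width"],s["wrist_force"].round(1))
im=blk.run('b4',((472,-358,-50),),("side",))
o=np.hstack([cv2.resize(im["top"][230:350,370:490],(400,400),interpolation=2),cv2.resize(im["side"][215:285,320:420],(400,280),interpolation=2)[:400]] if 0 else [cv2.resize(im["top"][230:350,370:490],(400,400),interpolation=2),cv2.resize(im["side"][200:300,330:430],(400,400),interpolation=2)])
cv2.imwrite("pics/c10.png",o)
E
```

```text
time_s: 57.1
tool_pos: [470.9, -357.3, 14.6]
eef_rot: [-180.0, 0.0, 129.7]
wrist_force: [-5.1, 5.0, 23.9]
width: 0.424
grip_force: 27.8
[ 470.9 -357.3   14.6] [-180.     0.   129.7] 0.4237806766441016 [-5.1  5.  23.9]
block [ 452.5 -328.4  -56.1] 0.169 in mat x,y,yaw -11.2 -104.9 -5.9
```

View pics/c10.png

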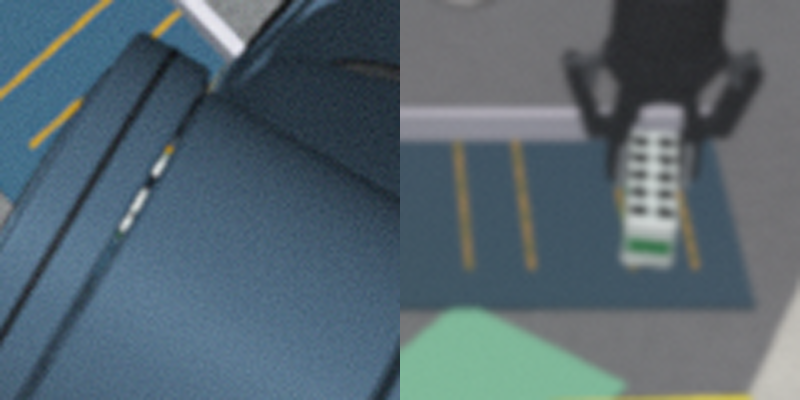

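Block 3 was evidently knocked before the grasp: I hold it about 33 mm off-centre and 6° skewed. I'll set it down, move away and re-measure.

```bash
python3 -m handwheel '[{"fingers":1,"linear":[0,0,0.1],"dr":[0,0,0]},{"fingers":0.3,"linear":[0,0,0.1],"dr":[0,0,0]},{"fingers":0.3,"linear":[0,0,0.1],"dr":[0,0,0]},{"fingers":0.3,"linear":[0,0,0.1],"dr":[0,0,0]},{"fingers":0.3,"linear":[0,0,0.1],"dr":[0,0,0]},{"fingers":0.3,"linear":[0,0,2],"dr":[0,0,0]},{"fingers":0.3,"linear":[0,0,5],"dr":[0,0,0]},{"fingers":0,"linear":[0,0,9],"dr":[0,0,0]},{"fingers":0,"linear":[1,2,13],"dr":[0,0,0]},{"fingers":0,"linear":[3,6,17],"dr":[0,0,0]}]'
python3 -m handwheel '[{"fingers":0,"linear":[0.5,3,0],"dr":[0,0,0]},{"fingers":0,"linear":[1,6.5,0],"dr":[0,0,0]},{"fingers":0,"linear":[1,10,0],"dr":[0,0,0]},{"fingers":0,"linear":[1,13.5,0],"dr":[0,0,0]},{"fingers":0,"linear":[1,17,0],"dr":[0,0,0]},{"fingers":0,"linear":[1,20.5,0],"dr":[0,0,0]},{"fingers":0,"linear":[1,24,0],"dr":[0,0,0]},{"fingers":0,"linear":[1,27,0],"dr":[0,0,0]},{"fingers":0,"linear":[1,30,0],"dr":[0,0,0]},{"fingers":0,"linear":[1,30,0],"dr":[0,0,0]}]'
sed -i 's/(172,330,4)/(176,330,4)/' fit.py
cat > m5.py <<'E'
import blk,sys
a=[(647,-225,-50),(452,-328,-56)]
i=blk.run(sys.argv[1],a,('top',)); X=blk.np.load("bx.npy")
blk.run('@'+sys.argv[1],a,('side',))
for n in i: x,f,info=blk.matfit({n:i[n]},(540.3,-269.9,-50.2)); print(n,x.round(1),"y off",round((x[0]-540.3)*.768+(x[1]+269.9)*.64,1),info)
E
python3 m5.py b5
```

```text
time_s: 58.2
tool_pos: [496.7, -306.5, 180.6]
eef_rot: [-179.9, 0.2, 129.5]
wrist_force: [0.5, -0.1, 0.9]
width: 0.996
grip_force: 0.0
time_s: 59.2
tool_pos: [507.7, 0.5, 178.2]
eef_rot: [180.0, -0.1, 130.1]
wrist_force: [0.9, -0.6, 0.3]
width: 1.001
grip_force: 0.0
block [ 640.6 -222.3  -49.2] 0.143 in mat x,y,yaw 27.7 107.5 1.0
block [ 452.8 -336.8  -53.6] 0.1 in mat x,y,yaw -4.6 -110.0 -3.4
block [ 646.3 -216.2  -47.5] 0.363 in mat x,y,yaw 26.6 115.8 2.7
block [ 449.3 -327.2  -55.4] 0.133 in mat x,y,yaw -14.2 -106.5 -5.2
side [ 548.  -276.2  -49.9] y off 1.8 [array([-103.5,   68.6, -158.2,  159.7])]
top [ 541.2 -272.1  -50.1] y off -0.7 [array([-101. ,   84.5, -162.9,  162.6])]
```

```bash
python3 -m handwheel '[{"fingers":0,"linear":[-0.5,-3,0],"dr":[0,0,-0.5]},{"fingers":0,"linear":[-1,-6.5,0],"dr":[0,0,-1]},{"fingers":0,"linear":[-1.5,-10,0],"dr":[0,0,-1.5]},{"fingers":0,"linear":[-2,-13.5,0],"dr":[0,0,-2]},{"fingers":0,"linear":[-2.6,-17,0],"dr":[0,0,-2.5]},{"fingers":0,"linear":[-3.2,-20.5,0],"dr":[0,0,-3]},{"fingers":0,"linear":[-3.8,-24,-1],"dr":[0,0,-3.5]},{"fingers":0,"linear":[-4.6,-27.5,-3],"dr":[0,0,-4]},{"fingers":0,"linear":[-5.3,-31,-5],"dr":[0,0,-4.6]},{"fingers":0,"linear":[-5.6,-33.2,-8],"dr":[0,0,-4.6]}]'
python3 go.py 451.2 -332 13 125.5 0
```

```text
time_s: 60.3
tool_pos: [450.0, -341.4, 98.7]
eef_rot: [-179.9, 0.2, 124.9]
wrist_force: [0.8, -0.6, 0.1]
width: 0.999
grip_force: 0.0
cm [ 0.12  0.94 -8.57] dr [0.2 0.1 0.6] j [ 23.  33.  14. 109. -12.  39.  79.]
```

```bash
python3 -m handwheel '[{"fingers":0,"linear":[0,0,0],"dr":[0,0,0]},{"fingers":0,"linear":[0,0,0],"dr":[0,0,0]},{"fingers":0,"linear":[0,0,-1],"dr":[0,0,0]},{"fingers":0,"linear":[0,0,-2],"dr":[0,0,0]},{"fingers":0,"linear":[0,0,-3],"dr":[0,0,0]},{"fingers":0,"linear":[0,0,-4],"dr":[0,0,0]},{"fingers":0,"linear":[0,0,-4],"dr":[0,0,0]},{"fingers":0,"linear":[0,0,-4],"dr":[0,0,0]},{"fingers":0,"linear":[0,0,-4],"dr":[0,0,0]},{"fingers":0,"linear":[0,0,-4],"dr":[0,0,0]}]'
python3 go.py 451.2 -332 13 125.5 0
```

```text
time_s: 61.3
tool_pos: [451.9, -336.4, 58.7]
eef_rot: [-180.0, 0.1, 125.2]
wrist_force: [-1.3, -0.1, 1.1]
width: 0.999
grip_force: 0.0
cm [-0.07  0.44 -4.57] dr [0.1 0.  0.3] j [ 24.  36.  12. 111. -13.  34.  80.]
```

```bash
python3 -m handwheel '[{"fingers":0,"linear":[-0.1,0.4,0],"dr":[0,0,0]},{"fingers":0,"linear":[-0.1,0.4,-1],"dr":[0,0,0]},{"fingers":0,"linear":[-0.1,0.4,-2.5],"dr":[0,0,0]},{"fingers":0,"linear":[-0.1,0.4,-4],"dr":[0,0,0]},{"fingers":0,"linear":[-0.1,0.4,-4.4],"dr":[0,0,0]},{"fingers":0,"linear":[-0.1,0.4,-4.4],"dr":[0,0,0]},{"fingers":1,"linear":[-0.1,0.4,-4.4],"dr":[0,0,0]},{"fingers":1,"linear":[-0.1,0.4,-4.4],"dr":[0,0,0]},{"fingers":1,"linear":[-0.1,0.4,-4.4],"dr":[0,0,0]},{"fingers":1,"linear":[-0.1,0.4,-4.4],"dr":[0,0,0]}]' 30
python3 -m handwheel '[{"fingers":1,"linear":[0,0,0],"dr":[0,0,0]},{"fingers":1,"linear":[0,0,0],"dr":[0,0,0]},{"fingers":1,"linear":[0,0,0],"dr":[0,0,0]},{"fingers":1,"linear":[0,0,0.3],"dr":[0,0,0]},{"fingers":1,"linear":[0,0,0.6],"dr":[0,0,0]},{"fingers":1,"linear":[0,0,1],"dr":[0,0,0]},{"fingers":1,"linear":[0,0,1],"dr":[0,0,0]},{"fingers":1,"linear":[0,0,1],"dr":[0,0,0]},{"fingers":1,"linear":[0,0,1],"dr":[0,0,0]},{"fingers":1,"linear":[0,0,1],"dr":[0,0,0]}]'
python3 go.py 471 -357.6 16 129.8 0
```

```text
time_s: 62.3
tool_pos: [451.0, -332.4, 14.9]
eef_rot: [180.0, 0.1, 125.2]
wrist_force: [-0.2, -0.2, 2.1]
width: 0.395
grip_force: 30.8
time_s: 63.3
tool_pos: [450.6, -332.2, 24.1]
eef_rot: [-180.0, 0.0, 125.2]
wrist_force: [-0.2, 0.7, -2.6]
width: 0.393
grip_force: 30.2
cm [ 2.04 -2.54 -0.81] dr [ 0.  -0.   4.6] j [ 25.  39.  11. 112. -14.  30.  80.]
```

```bash
python3 -m handwheel '[{"fingers":1,"linear":[0.4,-0.5,0],"dr":[0,0,1.5]},{"fingers":1,"linear":[0.8,-1,0],"dr":[0,0,3]},{"fingers":1,"linear":[1.2,-1.5,0],"dr":[0,0,4.6]},{"fingers":1,"linear":[1.6,-2,0],"dr":[0,0,4.6]},{"fingers":1,"linear":[1.9,-2.4,0],"dr":[0,0,4.6]},{"fingers":1,"linear":[1.9,-2.4,-0.3],"dr":[0,0,4.6]},{"fingers":1,"linear":[1.9,-2.4,-0.6],"dr":[0,0,4.6]},{"fingers":1,"linear":[1.9,-2.4,-0.9],"dr":[0,0,4.6]},{"fingers":1,"linear":[1.9,-2.4,-0.9],"dr":[0,0,4.6]},{"fingers":1,"linear":[1.9,-2.4,-0.9],"dr":[0,0,4.6]}]'
python3 -m handwheel '[{"fingers":1,"linear":[0.1,-0.12,0],"dr":[0,0,0]},{"fingers":1,"linear":[0.2,-0.24,0],"dr":[0,0,0]},{"fingers":1,"linear":[0.3,-0.36,0],"dr":[0,0,0]},{"fingers":1,"linear":[0.4,-0.48,0],"dr":[0,0,0]},{"fingers":1,"linear":[0.5,-0.6,0],"dr":[0,0,0]},{"fingers":1,"linear":[0.6,-0.72,0],"dr":[0,0,0]},{"fingers":1,"linear":[0.7,-0.84,0],"dr":[0,0,0]},{"fingers":1,"linear":[0.8,-0.96,0],"dr":[0,0,0]},{"fingers":1,"linear":[0.8,-0.96,0],"dr":[0,0,0]},{"fingers":1,"linear":[0.8,-0.96,0],"dr":[0,0,0]}]'
python3 go.py 477.3 -365.2 15 129.8 0
```

```text
time_s: 64.3
tool_pos: [469.5, -356.0, 15.1]
eef_rot: [-180.0, 0.0, 129.8]
wrist_force: [-0.8, 0.2, -1.4]
width: 0.392
grip_force: 30.2
time_s: 65.3
tool_pos: [475.4, -363.3, 14.8]
eef_rot: [-179.9, -0.3, 129.8]
wrist_force: [-6.6, 9.4, 6.1]
width: 0.393
grip_force: 31.2
cm [ 0.19 -0.19  0.02] dr [-0.2 -0.3  0. ] j [ 27.  42.  10. 106. -12.  33.  84.]
```

```bash
python3 -m handwheel '[{"fingers":1,"linear":[-0.1,0.12,0],"dr":[0,0,0]},{"fingers":1,"linear":[-0.1,0.12,0],"dr":[0,0,0]},{"fingers":0.3,"linear":[-0.1,0.12,0],"dr":[0,0,0]},{"fingers":0.3,"linear":[-0.1,0.12,0],"dr":[0,0,0]},{"fingers":0.3,"linear":[-0.1,0.12,0],"dr":[0,0,0]},{"fingers":0.3,"linear":[-0.1,0.12,0],"dr":[0,0,0]},{"fingers":0.3,"linear":[-0.1,0.12,2],"dr":[0,0,0]},{"fingers":0.3,"linear":[-0.1,0.12,5],"dr":[0,0,0]},{"fingers":0,"linear":[-0.1,0.12,9],"dr":[0,0,0]},{"fingers":0,"linear":[1,2,14],"dr":[0,0,0]}]'
python3 -m handwheel '[{"fingers":0,"linear":[0,3,1],"dr":[0,0,0]},{"fingers":0,"linear":[0.5,6,2],"dr":[0,0,0]},{"fingers":0,"linear":[1,9,4],"dr":[0,0,0]},{"fingers":0,"linear":[1,12.5,6],"dr":[0,0,0]},{"fingers":0,"linear":[1,16,8],"dr":[0,0,0]},{"fingers":0,"linear":[1,19.5,9],"dr":[0,0,0]},{"fingers":0,"linear":[1,23,10],"dr":[0,0,0]},{"fingers":0,"linear":[1,26.5,10],"dr":[0,0,0]},{"fingers":0,"linear":[1,30,10],"dr":[0,0,0]},{"fingers":0,"linear":[1,32,10],"dr":[0,0,0]}]'
sed -i 's/(452,-328,-56)/(476,-364,-50)/' m5.py; python3 m5.py b6
python3 - <<'E'
from h import *
t=cv2.imread("pics/top_b6.png");s=cv2.imread("pics/side_b6.png")
o=np.zeros((600,800,3),np.uint8)
o[:,:480]=cv2.resize(t[170:335,340:472],(480,600),interpolation=2)
o[:160,480:]=cv2.resize(s[222:282,290:410],(320,160),interpolation=2)
o[170:560,480:]=cv2.resize(t[130:290,110:241],(320,390),interpolation=2)
cv2.imwrite("pics/c11.png",o)
for n in("spray_top",):
    for f in marks(n,.2): print(f)
E
```

```text
time_s: 66.3
tool_pos: [484.6, -349.7, 152.0]
eef_rot: [-179.8, -0.0, 129.5]
wrist_force: [1.9, -0.3, 0.1]
width: 0.99
grip_force: 0.0
time_s: 67.3
tool_pos: [496.8, -24.3, 251.4]
eef_rot: [180.0, 0.0, 129.9]
wrist_force: [0.1, -0.8, -0.6]
width: 1.0
grip_force: 0.0
block [ 641.2 -223.   -49.2] 0.147 in mat x,y,yaw 28.5 107.5 1.0
block [ 468.7 -360.   -50.3] 0.17 in mat x,y,yaw 23.4 -112.7 -0.1
block [ 645.  -218.7  -44.7] 0.35 in mat x,y,yaw 27.6 113.2 5.5
block [ 469.  -359.2  -53.9] 0.355 in mat x,y,yaw 23.0 -111.9 -3.7
side [ 541.4 -268.5  -49.9] y off 1.8 [array([ -93.4,   78.7, -158. ,  159.5])]
top [ 541.5 -272.5  -50.1] y off -0.7 [array([-101.4,   83.8, -163. ,  162.5])]
(array([740.6, -23.2, 177. ]), np.float64(5.4), array([234., 213.]), array([282., 144.]), 0.64)
```

View pics/c11.png

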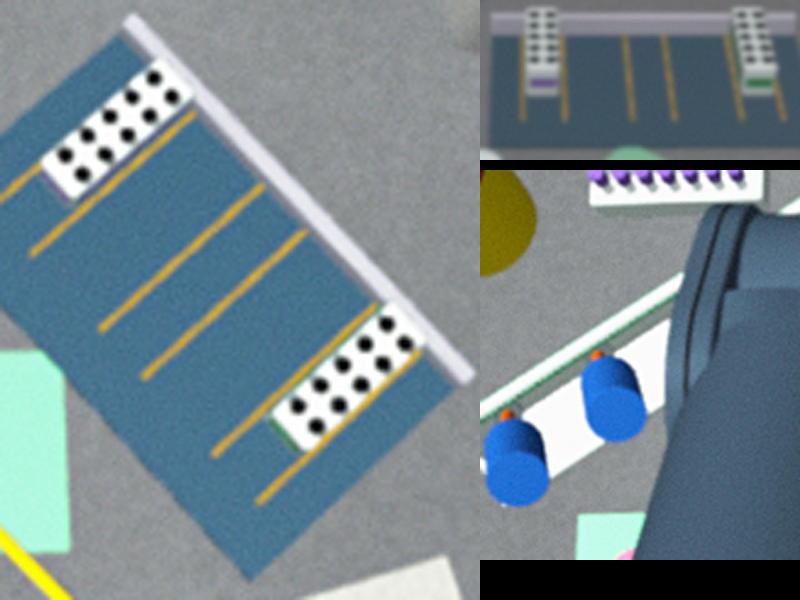

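Both blocks sit in the lanes with their ends on the fence: purple in the left lane, green in the right. The cups are hanging. Next is the sprayer at about (741,-21).

```bash
python3 -m handwheel '[{"fingers":1,"linear":[2,0,0],"dr":[0,0,0]},{"fingers":1,"linear":[5,0,0],"dr":[0,0,0]},{"fingers":1,"linear":[8,0,0],"dr":[0,0,0]},{"fingers":1,"linear":[11,0,0],"dr":[0,0,0]},{"fingers":1,"linear":[14,0.1,0],"dr":[0,0,0]},{"fingers":1,"linear":[17,0.2,0],"dr":[0,0,0]},{"fingers":1,"linear":[20,0.2,0],"dr":[0,0,0]},{"fingers":1,"linear":[22.5,0.3,0],"dr":[0,0,0]},{"fingers":1,"linear":[24.4,0.3,0],"dr":[0,0,0]},{"fingers":1,"linear":[24.4,0.3,0],"dr":[0,0,0]}]'
python3 - <<'E'
from fit import *
ims=shoot("sp")
for n,(r0,r1,c0,c1) in dict(top=(120,170,255,310),side=(195,235,210,255)).items():
    H=hsv(cv2.imread(f"pics/{n}_b6.png"));m=(rng(H,0,6,130,60)|rng(H,172,180,130,60));w=np.zeros_like(m);w[r0:r1,c0:c1]=1
    p=np.argwhere(m&w);print(n,len(p),p.mean(0)[::-1],p.min(0)[::-1],p.max(0)[::-1])
    for X in((741,-21,182),(741,-21,165)): print(proj(n,X).round(1))
E
python3 go.py 741 -21 200 129.8 0
```

```text
time_s: 68.5
tool_pos: [742.3, -26.6, 249.6]
eef_rot: [-179.9, 0.1, 129.7]
wrist_force: [-0.1, 0.3, 0.6]
width: -0.001
grip_force: 0.0
top 65 [281.63076923 142.12307692] [275 139] [288 146]
[[281.6 144.4]]
[[282.2 147.7]]
side 133 [230.2556391  214.51879699] [225 208] [236 222]
[[231.8 211.1]]
[[232.4 216.9]]
cm [ 0.05  0.54 -5.04] dr [ 0.1 -0.1  0.2] j [-8. 39. 13. 69. -8. 73. 44.]
```

Run:
```python
from fit import *
for n,(r0,r1,c0,c1) in dict(top=(120,170,255,310),side=(195,235,210,255)).items():
    im=cv2.imread(f"pics/{n}_m1.png");H=hsv(im);m=(rng(H,0,6,130,60)|rng(H,172,180,130,60))[r0:r1,c0:c1]
    rr=np.where(m.any(1))[0]
    for r in rr: print(n,r+r0,np.where(m[r])[0][[0,-1]]+c0,end="; ")
    print()
    print([proj(n,(743+dx,-20+dy,182)).round(1)[0].tolist() for dx,dy in((16,0),(-16,0),(0,16),(0,-16),(0,0))])
```

```text
top 139 [281 284]; top 140 [278 286]; top 141 [277 287]; top 142 [276 287]; top 143 [276 288]; top 144 [276 288]; top 145 [275 288]; top 146 [275 288]; top 147 [275 288]; top 148 [273 288]; top 149 [271 288]; top 150 [270 287]; top 151 [268 287]; top 152 [267 287]; top 153 [266 285]; top 154 [267 283]; top 155 [267 273]; top 156 [268 271]; top 157 [269 269]; 
[[281.1, 136.6], [281.1, 150.5], [273.6, 143.8], [288.6, 143.3], [281.1, 143.5]]
side 208 [229 231]; side 209 [227 235]; side 210 [226 236]; side 211 [225 236]; side 212 [225 236]; side 213 [225 236]; side 214 [226 235]; side 215 [226 235]; side 216 [226 235]; side 217 [226 235]; side 218 [226 234]; side 219 [226 233]; side 220 [226 231]; side 221 [226 230]; side 222 [226 229]; 
[[226.5, 208.7], [235.6, 213.3], [226.2, 213.7], [235.7, 208.3], [231.0, 211.0]]
```

```bash
python3 -m handwheel '[{"fingers":1,"linear":[0,0,-1],"dr":[0,0,0]},{"fingers":1,"linear":[0,0,-2],"dr":[0,0,0]},{"fingers":1,"linear":[0,0,-3],"dr":[0,0,0]},{"fingers":1,"linear":[0,0,-4],"dr":[0,0,0]},{"fingers":1,"linear":[0,0,-5],"dr":[0,0,0]},{"fingers":1,"linear":[0,0,-5.5],"dr":[0,0,0]},{"fingers":1,"linear":[0,0,-5.5],"dr":[0,0,0]},{"fingers":1,"linear":[0,0,-5.5],"dr":[0,0,0]},{"fingers":1,"linear":[0,0,-5.5],"dr":[0,0,0]},{"fingers":1,"linear":[0,0,-5.5],"dr":[0,0,0]}]'
python3 go.py 740 -21 182 129.8 0
```

```text
time_s: 69.6
tool_pos: [741.0, -24.4, 196.7]
eef_rot: [180.0, 0.1, 129.8]
wrist_force: [0.3, 0.7, 0.4]
width: -0.001
grip_force: 0.0
cm [-0.1   0.34 -1.47] dr [0.  0.1 0. ] j [-8. 41. 12. 73. -9. 66. 45.]
```

```bash
python3 -m handwheel '[{"fingers":1,"linear":[-0.1,0.3,-0.3],"dr":[0,0,0]},{"fingers":1,"linear":[-0.1,0.3,-0.6],"dr":[0,0,0]},{"fingers":1,"linear":[-0.1,0.3,-0.9],"dr":[0,0,0]},{"fingers":1,"linear":[-0.1,0.3,-1.2],"dr":[0,0,0]},{"fingers":1,"linear":[-0.1,0.3,-1.4],"dr":[0,0,0]},{"fingers":1,"linear":[-0.1,0.3,-1.6],"dr":[0,0,0]},{"fingers":1,"linear":[-0.1,0.3,-1.8],"dr":[0,0,0]},{"fingers":1,"linear":[-0.1,0.3,-2],"dr":[0,0,0]},{"fingers":1,"linear":[-0.1,0.3,-2.2],"dr":[0,0,0]},{"fingers":1,"linear":[-0.1,0.3,-2.4],"dr":[0,0,0]}]'
```

```text
time_s: 70.6
tool_pos: [739.8, -21.5, 174.0]
eef_rot: [180.0, 0.1, 129.8]
wrist_force: [-10.4, 1.1, 25.4]
width: 0.002
grip_force: 12.6
```

25 N at z = 174, 8 mm below the cap's rest height, so it is fully down. Lift now and move clear, then make a final check.

```bash
python3 -m handwheel '[{"fingers":1,"linear":[0,0,0],"dr":[0,0,0]},{"fingers":1,"linear":[0,0,0.5],"dr":[0,0,0]},{"fingers":1,"linear":[0,0,1.5],"dr":[0,0,0]},{"fingers":1,"linear":[0,0,3],"dr":[0,0,0]},{"fingers":1,"linear":[0,0,5],"dr":[0,0,0]},{"fingers":1,"linear":[0,0,7],"dr":[0,0,0]},{"fingers":1,"linear":[0,0,9],"dr":[0,0,0]},{"fingers":1,"linear":[-3,0,9],"dr":[0,0,0]},{"fingers":1,"linear":[-6,0,9],"dr":[0,0,0]},{"fingers":1,"linear":[-9,0,9],"dr":[0,0,0]}]'
python3 -m handwheel '[{"fingers":1,"linear":[-3,0,0],"dr":[0,0,0]},{"fingers":1,"linear":[-6,0,0],"dr":[0,0,0]},{"fingers":1,"linear":[-9,0,0],"dr":[0,0,0]},{"fingers":1,"linear":[-12,0,0],"dr":[0,0,0]},{"fingers":1,"linear":[-14,0,0],"dr":[0,0,0]},{"fingers":1,"linear":[-16,0,0],"dr":[0,0,0]},{"fingers":1,"linear":[-16,0,0],"dr":[0,0,0]},{"fingers":1,"linear":[-16,0,0],"dr":[0,0,0]},{"fingers":1,"linear":[-16,0,0],"dr":[0,0,0]},{"fingers":1,"linear":[-16,0,0],"dr":[0,0,0]}]'
python3 m5.py b7
python3 - <<'E'
import cv2,numpy as np
from cupfit import run
i={n:cv2.imread(f"pics/{n}_b7.png") for n in("side","top")}; run(i)
cv2.imwrite("pics/c12.png",np.hstack([cv2.resize(i["top"][110:350,80:480],(400,240)),cv2.resize(i["side"][190:430,80:480],(400,240))]).repeat(1,0))
E
```

```text
time_s: 71.6
tool_pos: [648.8, -21.5, 262.1]
eef_rot: [-180.0, 0.0, 129.8]
wrist_force: [0.6, -0.4, -0.2]
width: 0.003
grip_force: 0.0
time_s: 72.6
tool_pos: [490.5, -21.4, 262.0]
eef_rot: [-180.0, 0.0, 129.8]
wrist_force: [0.4, -0.0, -0.1]
width: -0.002
grip_force: 0.0
block [ 642.7 -224.6  -49.6] 0.144 in mat x,y,yaw 30.7 107.7 0.6
block [ 468.7 -360.   -50.3] 0.17 in mat x,y,yaw 23.4 -112.7 -0.1
block [ 642.3 -218.3  -47.1] 0.354 in mat x,y,yaw 25.6 111.5 3.1
block [ 469.  -359.2  -53.9] 0.355 in mat x,y,yaw 23.0 -111.9 -3.7
side [ 549.8 -278.4  -49.9] y off 1.8 [array([-106.3,   65.7, -158. ,  159.6])]
top [ 541.2 -272.2  -50.1] y off -0.7 [array([-101. ,   84.2, -163. ,  162.8])]
0.5023085598759072
peg 1 [531.5 317.4 152.6  37.4  40.4] rel x,y,z [-12.9  -2.6   1.8]
peg 2 [584.3 234.4 152.9  35.5  42.7] rel x,y,z [-13.9  -1.    3.1]
peg 3 [641.4 154.9 146.   38.1  23.9] rel x,y,z [-15.4   1.2  -4.7]
```

View pics/c12.png

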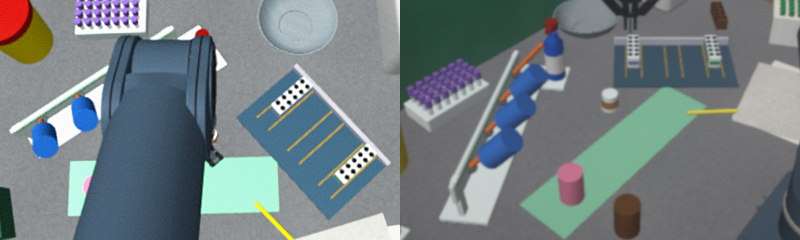

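The final view shows three cups hanging parallel on their pegs, both blocks at the fence in their lanes, and the jar and pen where they were. Handing in.

```bash
python3 -c "
from station import robot
print(robot.job_done())"
```

```text
the job is handed in; nothing more can be done
None
```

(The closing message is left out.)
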